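Rebuild a microscope's focus drive: spacers, shims and cover

TASK

Rebuild the microscope's focus drive: lift the black cover off the housing and lay it on the bench beside it, then thread every bearing spacer that is laid out on the mat onto the spindle, the largest diameter at the bottom and each next one smaller. On top of them add brass shims until the stack comes up level with the housing's rim (just under it; one more would stand proud and hold the cover up), and put the cover back so that it sits home on the rim and level. Leave the shims you do not need on the bench or mat, well away from the unit, and leave the other things where they are.

Things in the scene. Friction and masses are not known exactly. Their poses are not given: they have to be found in the camera images.
- unit: The focus-drive unit, fixed: white cast base 140 x 126 x 14 mm with a steel slide 12 mm thick, 55 tall on its +x side, and on it an upright round housing (open cup, outside diameter 120, bore 112, rim 77 mm above the bench). Origin at the centre of the underside, below the spindle; z up
- seat (a point): Foot of the spindle in the housing: centre of the flat top of a dark steel boss (diameter 52) on which the first spacer rests, 21 mm above the bench, 56 mm below the rim, 6 mm above the housing's floor. z up
- rim (a point): Centre of the housing's mouth at the height of its rim, on the spindle's axis, 77 mm above the bench
- spindle_tip (a point): Top of the fixed upright steel spindle (diameter 13, its last 6 mm tapering to 6), 93 mm above the bench, 16 mm above the rim
- spacer_a: Bearing spacer, a plain ring of grey plastic: outside diameter 57 mm, hole 17, height 15. Origin at its centre, half its thickness above its underside, z along its axis (both faces alike). May be absent: three or all four of the spacers a, b, c, d are laid out
- spacer_b: Bearing spacer, a plain ring of bare aluminium: outside diameter 50 mm, hole 17, height 10. Origin at its centre, half its thickness above its underside, z along its axis (both faces alike). May be absent: three or all four of the spacers a, b, c, d are laid out
- spacer_c: Bearing spacer, a plain ring of red plastic: outside diameter 43 mm, hole 17, height 15. Origin at its centre, half its thickness above its underside, z along its axis (both faces alike). May be absent: three or all four of the spacers a, b, c, d are laid out
- spacer_d: Bearing spacer, a plain ring of black plastic: outside diameter 36 mm, hole 17, height 10. Origin at its centre, half its thickness above its underside, z along its axis (both faces alike). May be absent: three or all four of the spacers a, b, c, d are laid out
- shim_1: Brass shim, a thick washer: outside diameter 30 mm, hole 17, thickness 5. Origin at its centre, half its thickness above its underside, z along its axis (both faces alike). Five alike (shim_1 to shim_5), always laid out
- shim_2: Brass shim, a thick washer: outside diameter 30 mm, hole 17, thickness 5. Origin at its centre, half its thickness above its underside, z along its axis (both faces alike). Five alike (shim_1 to shim_5), always laid out
- shim_3: Brass shim, a thick washer: outside diameter 30 mm, hole 17, thickness 5. Origin at its centre, half its thickness above its underside, z along its axis (both faces alike). Five alike (shim_1 to shim_5), always laid out
- shim_4: Brass shim, a thick washer: outside diameter 30 mm, hole 17, thickness 5. Origin at its centre, half its thickness above its underside, z along its axis (both faces alike). Five alike (shim_1 to shim_5), always laid out
- shim_5: Brass shim, a thick washer: outside diameter 30 mm, hole 17, thickness 5. Origin at its centre, half its thickness above its underside, z along its axis (both faces alike). Five alike (shim_1 to shim_5), always laid out
- cover: Loose black cover, about 140 g: flange of diameter 120 mm, 5 thick; below it a locating ring, outer diameter 106, 4 deep; above it a grey hub, diameter 40, height 24; a 22 mm hole runs right through. Origin at the centre of the locating ring's lower edge, z up: flange underside at 4 mm, hub top at 33. At the start seated: flange on the rim, spindle in the hub
- cover_hub (a point): Centre of the top of the cover's hub
- mat: Flat blue parts mat, 260 x 370 x 2 mm, fixed to the bench; spacers and shims lie on it at first at least 75 mm apart, centre to centre, with a blue-banded objective among them. Origin at the centre of its underside
- objective_blue: Microscope objective with a blue band, standing on the mat: diameter 33, height 50 mm. Bystander, to be left alone. Origin at the centre of its underside
- objective_yellow: Microscope objective with a yellow band, standing on the bench: diameter 33, height 50 mm. Bystander, to be left alone. Origin at the centre of its underside
- screwdriver: Screwdriver lying on the bench, 170 mm long, along its own x axis; origin at mid-length. Bystander, to be left alone
- oil_bottle: Small amber oil bottle, diameter 32, height 70 mm. Bystander, to be left alone. Origin at the centre of its underside
- slide_box: Green slide box 85 x 100 x 30 mm. Bystander, to be left alone. Origin at the centre of its underside
- petri_dish: Clear petri dish, diameter 94, height 16 mm. Bystander, to be left alone. Origin at the centre of its underside

How it is judged:
By the outcome, as a careful person would: the job done as asked, in the order asked, and still so for the second after the job is handed in, with the robot touching nothing.
Of spacer_a, spacer_b, spacer_c, spacer_d only 3 to 4 are there at a start; the rules pass over those that are not, and their reading is None.
At some moment in a run one of cover, shim_1, shim_2, shim_3, shim_4, shim_5 may be knocked a few centimetres aside while the robot is not near it.
Once in a run the grip may slacken for a moment while it holds something.
It also fails if it takes over 210 s, if anything falls off the work surface, if the arm or the gripper's body presses on something with over 40 N, if the wrist force passes 120 N, or if a joint passes its speed limit or range.

ROBOT

A 6-joint arm with a two-finger parallel gripper is mounted at the origin on the work surface. World frame = base frame: x ahead of the robot, y to its left, z up, the work surface at z = 0. Lengths are in m, angles in rad, forces in N, time in s.
With the tool pointing down it reaches from about 0.375 to 0.75 m from the base axis. Payload 9 kg.
Tool frame: the origin (TCP) lies at the very end of the fingers, on their centre line; the grasp point (between the pads) lies 19 mm behind it (arm.tcp_to_grasp is the distance from the TCP to the grasp point, in m); z points along the fingers, y is the line along which they close (so a half turn about z gives the same grasp; the last joint's range is limited). The gripper opens to 85 mm and grips with 20 to 120 N. Pads are 22 mm wide; open, the fingers measure 114 mm over their backs; the gripper's body (76 mm by 85 mm) begins 54 mm behind the grasp point. The pads swing forward as they close: fully open they stand 13 mm farther back than shut.
Start: joints at [-1.327, 0.104, 0.097, 1.564, 0, 1.353], TCP at [0.267, -0.537, 0.231] pointing down, gripper open.
Joint ranges: [-2.99, 2.99], [-0.84, 1.86], [-1.1, 1.16], [-1.84, 2.11], [-1.51, 1.56], [-3.14, 3.14]. Speed limits (rad/s): [2.22, 2.22, 2.57, 3.14, 3.14, 3.14].

INTERFACE

Orientations are given as [roll, pitch, yaw] about the fixed x, y, z axes, in that order (R = Rz(yaw) Ry(pitch) Rx(roll)).
In Python, from workcell import arm, cams, order gives the robot as it stands.
- The arm moves only by the tool servo_tool, never from a script. Its argument "increments" is a list of rows, each a list of 2 entries, a list of its own where there are three numbers: the shift along the tool's x, y, z scaled (see below), then the turn about the tool's z scaled (see below). In form: [[[dx, dy, dz], yaw], ...]. A call has 1 to 12 rows; each row shifts and turns the commanded pose from where the row before left it, along the tool's axes as they then stand; what a row does not reach is not made up. The controller multiplies each number of a shift by 4 cm and each number of a turn by 5 degrees. A row lasts 1/10 s, in which the tool goes at most 50 mm and 8.59 degrees, less where a joint would pass 70% of its speed; a pose out of reach is approached as far as the arm can. A call with a number of a shift or a turn outside -1 to 1 is refused whole. A call with a gripper value outside its range is refused whole. "fingers" is the opening, from -1 (shut) to 1 (fully open), set as the call begins (left out, the last holds). The fingers move at their own pace and stop on an object; "grip_force" is the grip in N (left out, the last holds). Time passes only in rows, so rows that do not move let the fingers close. It gives the time, the measured TCP pose, the force, the opening and the grip force at its end, in the units of the state.
- arm.observe(): the state, without advancing time (a new reading comes with each control period).
- cams.grab_frame(name): name is "scene" or "side" or "wrist"; returns a dict with "color" (400x640x3 uint8, red, green, blue), "camera_matrix" (3x3 intrinsics, pixels), "extrinsics" (4x4, takes a point from world to camera coordinates). Camera axes: x right, y up, looking along -z (the intrinsics and any distortion apply to the point x, -y, -z); pixel columns grow to the right and rows downward; lengths in m; the calibration is good to about 2 mm. A picture is of the moment at which its call begins. There is no depth.
- order.finish_job(): hands the job in; it is judged then, once.
The state is a dict: "t": time; "joint_pos": joint angles; "qvel": joint speeds; "joint_efforts": joint torques, N m; "tcp_pos": TCP position; "tool_rot": TCP orientation; "force": force on the tool from outside, world axes, zero at the start; "wrist_torque": the same for the moment, N m; "grip_width": opening from 0.0 (shut) to 1.0 (fully open); "gripper_force": force on a finger pad.
Only numpy, scipy, OpenCV 4.12 (cv2) and the standard library are available. Lean on these libraries where they do the work, as an engineer would, in place of code of your own. Each camera call takes 0.05 s, during which the arm holds its last target. There are 200 camera calls.

## Working session

There is one attempt and no reset: what is moved stays moved. The work goes in short steps, Python scripts to look and compute and a tool call to move; the robot and the scene stay as the last step left them, time stands still between calls to the robot, and variables do not carry over. Pictures are saved under pics/ and viewed, at most 14 in all, crops included, and the job is handed in when it is done.

Besides the shell and the picture viewer there is one more tool, called as name(argument=value, ...) on one line, values as JSON. servo_tool: Moves the arm, as the interface text tells. Shifts and turns lie within -1 to 1; 1 stands for 4 cm of shift or 5 degrees of turn. Its arguments: {"type":"object","properties":{"increments":{"type":"array"},"fingers":{"type":"number"},"grip_force":{"type":"number"}},"required":["increments"]}

```bash
ls; mkdir -p pics; cat > h.py <<'E'
import numpy as np, cv2
from workcell import arm, cams, order
def grab(n,save=None):
    f=cams.grab_frame(n)
    if save: cv2.imwrite('pics/'+save+'.png',f['color'][:,:,::-1])
    return f
def ray(f,u,v):
    K=np.array(f['camera_matrix']);E=np.array(f['extrinsics'])
    d=np.linalg.inv(K)@[u,v,1]; d=np.array([d[0],-d[1],-d[2]])
    R=E[:3,:3]; return -R.T@E[:3,3], R.T@d
def atz(f,u,v,z):
    c,d=ray(f,u,v); return c+d*(z-c[2])/d[2]
def tri(*obs):
    A=np.zeros((3,3));b=np.zeros(3)
    for f,u,v in obs:
        c,d=ray(f,u,v); d=d/np.linalg.norm(d);P=np.eye(3)-np.outer(d,d);A+=P;b+=P@c
    return np.linalg.solve(A,b)
def proj(f,p):
    K=np.array(f['camera_matrix']);E=np.array(f['extrinsics'])
    q=E[:3,:3]@p+E[:3,3]; q=K@[q[0],-q[1],-q[2]]; return q[:2]/q[2]
E
python3 - <<'E'
from h import *
s=arm.observe();print(s, arm.tcp_to_grasp)
for n in('scene','side','wrist'):
    f=grab(n,n+'0');E=np.array(f['extrinsics']);print(n,f.keys(),np.round(-E[:3,:3].T@E[:3,3],3),np.round(E[:3,:3],2).tolist(),f['camera_matrix'])
E
```

```text
pics
{'t': 0.0, 'joint_pos': array([-1.32667231e+00,  1.04717699e-01,  9.64516506e-02,  1.56392942e+00,
       -1.82418873e-05,  1.35311584e+00]), 'qvel': array([ 2.86208240e-04,  3.68263883e-04, -5.03444654e-04, -1.32824938e-04,
       -7.08146376e-05, -4.74932234e-04]), 'joint_efforts': array([-7.79953116e-04, -5.56938851e+01,  5.03641069e+01,  1.70106499e-02,
       -4.81125990e-04, -1.74484154e-05]), 'tcp_pos': array([ 0.26726475, -0.53679059,  0.23050188]), 'tool_rot': array([-3.14022259e+00, -2.84355157e-04,  4.61804327e-01]), 'force': array([0.00473241, 0.36009386, 0.70102672]), 'wrist_torque': array([ 0.02058217, -0.00127685,  0.02442828]), 'gripper_force': 0.0, 'grip_width': 0.9947486563024082} 0.0187
scene dict_keys(['color', 'camera_matrix', 'extrinsics']) [1.267 0.309 0.896] [[-0.45, 0.89, 0.01], [-0.63, -0.32, 0.71], [0.64, 0.31, 0.71]] [[381.58078634   0.         318.1005411 ]
 [  0.         381.58078634 200.88686016]
 [  0.           0.           1.        ]]
side dict_keys(['color', 'camera_matrix', 'extrinsics']) [0.352 0.894 0.703] [[-0.98, -0.21, -0.0], [0.11, -0.52, 0.84], [-0.18, 0.83, 0.54]] [[432.5936672    0.         320.15812771]
 [  0.         432.5936672  204.61292946]
 [  0.           0.           1.        ]]
wrist dict_keys(['color', 'camera_matrix', 'extrinsics']) [ 0.341 -0.499  0.373] [[0.44, -0.9, -0.0], [0.85, 0.42, -0.33], [0.29, 0.14, 0.95]] [[275.34390911   0.         323.49763351]
 [  0.         275.34390911 200.7799887 ]
 [  0.           0.           1.        ]]
```

View pics/scene0.png

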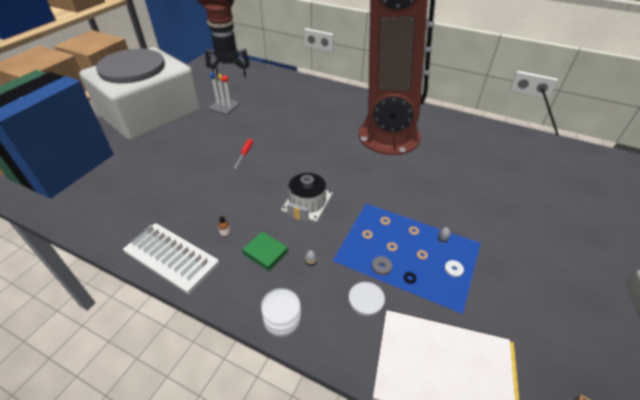

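View pics/side0.png

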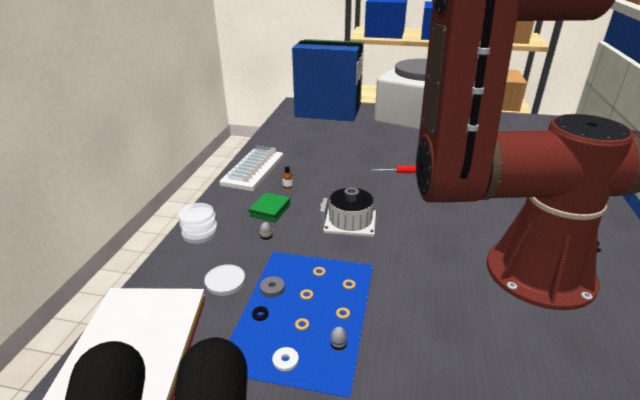

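Scene: cover/unit at (308,190). Rings: grey at (382,265), black (410,278) and aluminium (454,268). Five shims near (385,220), (414,231), (368,234), (392,246) and (422,255), with the blue objective at (444,233). There is no red spacer, so I need a, b, d (35 mm) and 4 shims (20 mm), which totals 55 of the 56 mm available.

```bash
python3 - <<'E'
from h import *
S=grab('scene');D=grab('side')
def ell(f,u,v,r,name):
    im=f['color'].astype(int);R,G,B=im[...,0],im[...,1],im[...,2]
    m=~((B>100)&(B>R+60)&(B>G+30))&1>0   # not mat
    m=m.astype(np.uint8); w=np.zeros_like(m); w[v-r:v+r+1,u-r:u+r+1]=1
    c,_=cv2.findContours(m*w,cv2.RETR_EXTERNAL,cv2.CHAIN_APPROX_NONE)
    c=max(c,key=cv2.contourArea);x,y,ww,hh=cv2.boundingRect(c);M=cv2.moments(c)
    return M['m10']/M['m00'],M['m01']/M['m00'],ww,hh
O=dict(a=(382,265,272,286),d=(410,278,260,313),b=(454,268,286,358),s1=(385,220,319,271),s2=(414,231,349,284),s3=(368,234,307,295),s4=(392,246,343,313),s5=(422,255,302,324))
# side matching for shims by scene prediction
sides=[(319,271),(349,284),(307,295),(343,313),(302,324)]
for k,(u,v,a,b) in O.items():
    e=ell(S,u,v,14,k)
    if k[0]=='s':
        q=proj(D,atz(S,e[0],e[1],.005)); a,b=min(sides,key=lambda p:np.hypot(*(np.array(p)-q)))
    g=ell(D,a,b,16,k)
    p=tri((S,e[0],e[1]),(D,g[0],g[1]))
    c,_=ray(S,0,0); print(k,np.round(p,4),'r',round(np.hypot(*p[:2]),3),'scene w,h',e[2:],'diam~',round(e[2]*np.linalg.norm(p-c)/381.6,4),np.round(g[:2],1))
for n,q in dict(hub=(307,180,352,191),obj=(310,258,265,231),petri=(367,298,225,279),oil=(224,228,288,180),box=(265,251,270,207),screw=(243,154,390,170)).items():
    print(n,np.round(tri((S,*q[:2]),(D,*q[2:])),3))
for n,z,u,v in [('matTL',.002,368,207),('matTR',.002,480,240),('matBR',.002,465,305),('matBL',.002,335,258),('blueobj',.002,445,241)]: print(n,np.round(atz(S,u,v,z),3))
for n,f,b in (('scu',S,(258,140,130,90)),('sdu',D,(280,160,130,90))):
    x,y,w,h=b; cv2.imwrite(f'pics/{n}.png',cv2.resize(f['color'][y:y+h,x:x+w,::-1],None,fx=5,fy=5,interpolation=cv2.INTER_CUBIC))
E
```

```text
a [0.6182 0.1917 0.0095] r 0.647 scene w,h (20, 19) diam~ 0.0579 [272.  286.4]
d [0.62   0.2742 0.0067] r 0.678 scene w,h (12, 12) diam~ 0.0346 [259.7 313.3]
b [0.534  0.3765 0.0076] r 0.653 scene w,h (19, 17) diam~ 0.0574 [285.2 358.6]
s1 [0.4368 0.1604 0.038 ] r 0.465 scene w,h (25, 9) diam~ 0.0788 [348.7 283.8]
s2 [0.4366 0.2543 0.0395] r 0.505 scene w,h (22, 8) diam~ 0.0688 [342.5 312.7]
s3 [0.5249 0.1123 0.0047] r 0.537 scene w,h (11, 9) diam~ 0.0339 [318.8 271. ]
s4 [0.5362 0.1952 0.0047] r 0.571 scene w,h (12, 10) diam~ 0.0364 [306.3 294. ]
s5 [0.5251 0.2826 0.0048] r 0.596 scene w,h (12, 10) diam~ 0.0365 [301.6 323.7]
hub [ 0.482 -0.115  0.102]
obj [0.695 0.005 0.023]
petri [0.734 0.193 0.011]
oil [ 0.712 -0.279  0.022]
box [ 0.725 -0.127  0.013]
screw [ 0.392 -0.428  0.022]
matTL [0.413 0.072 0.002]
matTR [0.39  0.425 0.002]
matBR [0.633 0.428 0.002]
matBL [0.649 0.062 0.002]
blueobj [0.442 0.331 0.002]
```

servo_tool(increments=[[[0,0,0],1],[[0,0,0],1],[[0,0,0],1],[[0,0,0],1],[[0,0,0],1],[[0,0,0],0.29],[[0.5,-0.9,0],0],[[0.5,-0.9,0],0],[[0.5,-0.9,0],0],[[0.5,-0.9,0],0],[[0.5,-0.9,0],0],[[0.5,-0.9,0],0]], fingers=0.4)

```text
t: 1.45
tcp_pos: [0.3878, -0.3197, 0.2314]
tool_rot: [3.141, -0.0, 0.002]
force: [0.6, 0.3, -0.2]
grip_width: 0.699
gripper_force: 0.0
```

servo_tool(increments=[[[0.4,-0.9,0],0],[[0.4,-0.9,0],0],[[0.4,-0.9,0],0],[[0.4,-0.9,0],0],[[0.4,-0.9,0],0],[[0.38,-0.65,0],0],[[0,0,0],0],[[0,0,0],0],[[0,0,0],0]])

```text
t: 2.35
tcp_pos: [0.4822, -0.1158, 0.2312]
tool_rot: [3.141, 0.0, 0.0]
force: [-0.3, -0.7, 0.2]
grip_width: 0.701
gripper_force: 0.0
```

```bash
python3 - <<'E'
from h import *
f=grab('wrist','w1');s=arm.observe();print(s['t'],s['tcp_pos'],s['tool_rot'],s['grip_width'])
E=np.array(f['extrinsics']);print(np.round(-E[:3,:3].T@E[:3,3],3),np.round(E[:3,:3],2).tolist(), proj(f,np.array([.482,-.115,.106])))
S=grab('scene')
for p in [(252,141),(236,167)]: print(atz(S,*p,.01))
E
```

```text
2.4 [ 0.4821514  -0.11599675  0.23124652] [ 3.14137195e+00  1.58155207e-04 -5.53907639e-04] 0.6986419816689122
[ 0.565 -0.115  0.373] [[-0.0, -1.0, 0.0], [0.95, -0.0, -0.33], [0.33, 0.0, 0.95]] [323.22763657 192.53904048]
[ 0.2893961  -0.45960028  0.01      ]
[ 0.44777158 -0.42335538  0.01      ]
```

View pics/w1.png

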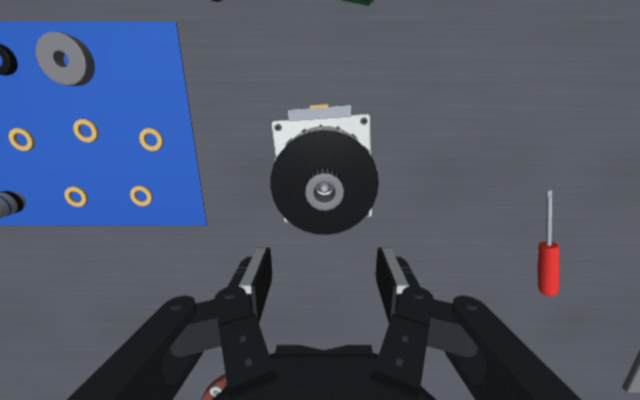

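Wrist view: hub top at (324,192), which matches the estimate (0.482,-0.115). All five shims are visible, and the screwdriver is well to the right at (548,250).

servo_tool(increments=[[[0,0.02,0.9],0],[[0,0,0.9],0],[[0,0,0.7],0],[[0,0,0.5],0],[[0,0,0.4],0],[[0,0,0.23],0],[[0,0,0],0],[[0,0,0],0]])

```text
t: 3.25
tcp_pos: [0.4827, -0.1165, 0.0868]
tool_rot: [3.141, -0.001, -0.0]
force: [0.7, -0.8, 0.3]
grip_width: 0.7
gripper_force: 0.0
```

servo_tool(increments=[[[0,0,0],0],[[0,0,0],0],[[0,0,0],0],[[0,0,0],0],[[0,0,0],0],[[0,0,0],0]], fingers=-1, grip_force=60)

```text
t: 3.85
tcp_pos: [0.4832, -0.1164, 0.0877]
tool_rot: [3.14, -0.002, 0.0]
force: [-0.9, -0.6, 6.9]
grip_width: 0.439
gripper_force: 60.2
```

servo_tool(increments=[[[0,0,-0.2],0],[[0,0,-0.4],0],[[0,0,-0.7],0],[[0,0,-0.7],0],[[0,0,0],0]])

```text
t: 4.35
tcp_pos: [0.4844, -0.1169, 0.1708]
tool_rot: [3.138, -0.006, 0.0]
force: [-0.1, 0.7, -1.0]
grip_width: 0.444
gripper_force: 60.6
```

servo_tool(increments=[[[0.1,0.6,0],0],[[0.1,0.8,0],0],[[0.1,0.8,0],0],[[0.1,0.8,0],0],[[0.1,0.8,0],0],[[0.1,0.75,0],0],[[0,0,0],0],[[0,0,0],0],[[0,0,0],0]])

```text
t: 5.25
tcp_pos: [0.5064, -0.297, 0.1658]
tool_rot: [-3.141, 0.0, 0.001]
force: [1.0, 0.1, -1.4]
grip_width: 0.444
gripper_force: 60.7
```

servo_tool(increments=[[[0,0,0.8],0],[[0,0,0.8],0],[[0,0,0.8],0],[[0,0,0.6],0],[[0,0,0.4],0],[[0,0,0.2],0],[[0,0,0],0],[[0,0,0],0]])

```text
t: 6.05
tcp_pos: [0.5072, -0.2983, 0.0234]
tool_rot: [3.14, -0.001, 0.0]
force: [0.8, 0.4, -2.4]
grip_width: 0.443
gripper_force: 60.8
```

servo_tool(increments=[[[0,0,0.1],0],[[0,0,0.1],0],[[0,0,0.02],0],[[0,0,0],0],[[0,0,0],0]])

```text
t: 6.55
tcp_pos: [0.5072, -0.2986, 0.0147]
tool_rot: [3.14, -0.001, 0.0]
force: [-2.5, 2.2, 6.2]
grip_width: 0.447
gripper_force: 61.7
```

servo_tool(increments=[[[0,0,0],0],[[0,0,0],0],[[0,0,0],0],[[0,0,-0.2],0],[[0,0,-0.6],0],[[0,0,-0.9],0],[[0,0,-0.9],0],[[0,0,-0.9],0],[[0,0,-0.9],0]], fingers=0.4)

```text
t: 7.45
tcp_pos: [0.5064, -0.2978, 0.1915]
tool_rot: [3.141, -0.001, 0.0]
force: [1.0, 0.0, -0.0]
grip_width: 0.7
gripper_force: 0.0
```

servo_tool(increments=[[[-0.1,-0.7,-0.2],0],[[-0.1,-0.8,-0.2],0],[[-0.1,-0.8,-0.2],0],[[-0.1,-0.8,-0.2],0],[[-0.1,-0.8,-0.2],0],[[-0.1,0,0],0],[[0,0,0],0],[[0,0,0],0]])

```text
t: 8.25
tcp_pos: [0.4825, -0.1425, 0.2293]
tool_rot: [3.141, -0.0, -0.0]
force: [1.0, -0.9, -0.7]
grip_width: 0.702
gripper_force: 0.0
```

```bash
cat >> h.py <<'E'
import pickle
def keep(f,n): pickle.dump(dict(f),open(n+'.pkl','wb'))
def load(n): return pickle.load(open(n+'.pkl','rb'))
E
python3 -c "
from h import *
keep(grab('wrist','w2'),'w2');print(arm.observe()['tcp_pos'])"
```

```text
[ 0.48248622 -0.14269908  0.22908887]
```

servo_tool(increments=[[[0,-0.7,0],0],[[0,-0.8,0],0],[[0,-0.8,0],0],[[0,-0.2,0],0],[[0,0,0],0],[[0,0,0],0],[[0,0,0],0]])

```text
t: 9.0
tcp_pos: [0.4826, -0.0431, 0.2291]
tool_rot: [3.141, 0.0, -0.001]
force: [-0.8, 0.4, 0.2]
grip_width: 0.704
gripper_force: 0.0
```

```bash
python3 - <<'E'
from h import *
f=grab('wrist','w3');keep(f,'w3');print(arm.observe()['tcp_pos'])
a=load('w2')
out=[]
for g in(a,f):
    u,v=np.round(proj(g,np.array([.482,-.115,.093]))).astype(int);print(u,v)
    x,y=u-60,v-60; out.append(cv2.resize(g['color'][y:y+120,x:x+120,::-1],(400,400),interpolation=cv2.INTER_CUBIC));print('origin',x,y)
cv2.imwrite('pics/sp.png',np.hstack(out))
E
```

```text
[ 0.4825228  -0.04303984  0.22913273]
298 190
origin 238 130
392 190
origin 332 130
```

View pics/sp.png

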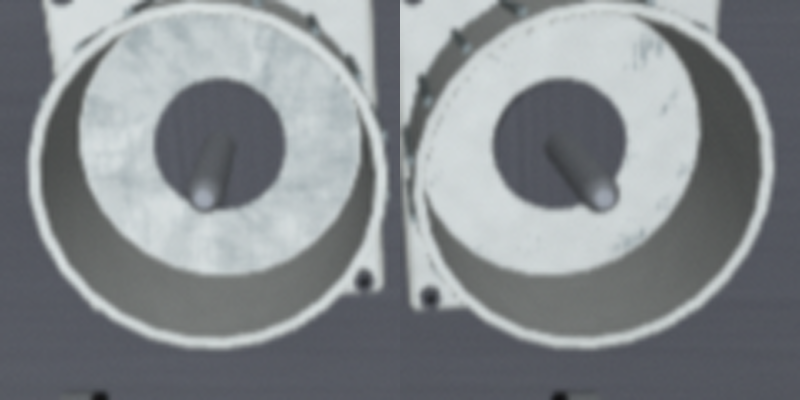

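View pics/w3.png

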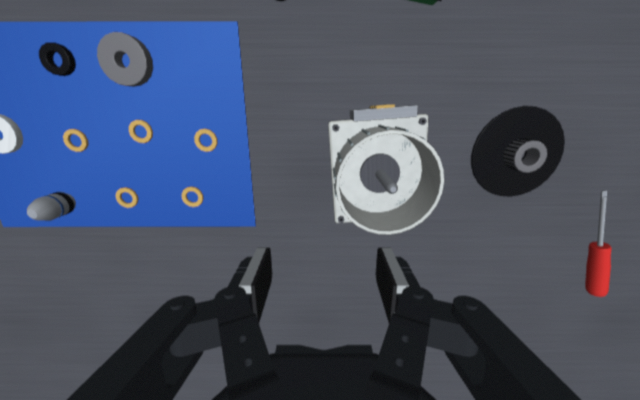

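Spindle tip at about (299.2,187.5) in w2 and (393.5,189) in w3. The rim, boss and laid-down cover (right, flat) are all visible.

```bash
python3 - <<'E'
from h import *
a=load('w2');f=load('w3')
print('tip',tri((a,299.2,187.5),(f,393.3,189)))
print('rim',tri((a,300.4,182.8),(f,390.5,183.1)))
print('boss',tri((a,238+220*.3,130+144*.3),(f,332+160*.3,130+144*.3)))
for g in (a,f): print(proj(g,np.array([.482,-.115,.093])))
def blob(g,u,v,r,kind):
    im=g['color'].astype(int);R,G,B=im[...,0],im[...,1],im[...,2]
    m=(~((B>90)&(B>R+60)&(B>G+30))).astype(np.uint8); w=np.zeros_like(m); w[max(v-r,0):v+r+1,max(u-r,0):u+r+1]=1
    c,_=cv2.findContours(m*w,cv2.RETR_EXTERNAL,cv2.CHAIN_APPROX_NONE);c=max(c,key=cv2.contourArea);return cv2.fitEllipse(c)
for n,u,v,r,z in [('a',124,59,38,.0095),('d',56,59,24,.007),('s1',75,140,20,.0045),('s2',140,131,20,.0045),('s3',205,140,20,.0045),('s4',126,197,20,.0045),('s5',192,197,20,.0045)]:
    e=blob(f,u,v,r,0); p=atz(f,*e[0],z); print(n,np.round(p,4),np.round(e[1],1),np.round(np.array(e[1])*np.linalg.norm(p-ray(f,0,0)[0])/275,4))
E
```

```text
tip [ 0.48324394 -0.11634783  0.09188807]
rim [ 0.48510399 -0.11655827  0.07747712]
boss [ 0.48228    -0.11659864  0.01875265]
[297.85987798 189.82902176]
[392.2079061  189.53934801]
a [0.6188 0.1917 0.0095] [46.8 61. ] [0.074  0.0964]
d [0.6196 0.2736 0.007 ] [27.7 39.4] [0.0489 0.0695]
s1 [0.5247 0.2821 0.0045] [21.  26.7] [0.0375 0.0476]
s2 [0.5359 0.1946 0.0045] [21.6 26. ] [0.0343 0.0413]
s3 [0.5244 0.1118 0.0045] [21.9 24.3] [0.0318 0.0354]
s4 [0.4457 0.2338 0.0045] [19.4 23.6] [0.0335 0.0407]
s5 [0.4466 0.1417 0.0045] [19.9 22.5] [0.0309 0.0349]
```

servo_tool(increments=[[[0.42,-0.73,0.2],0],[[0.42,-0.73,0.2],0],[[0.42,-0.73,0.2],0],[[0.42,-0.73,0.2],0],[[0.42,-0.73,0.2],0],[[0.42,-0.73,0.2],0],[[0.42,-0.73,0.2],0],[[0.46,-0.76,0.2],0],[[0,0,0],0],[[0,0,0],0],[[0,0,0],0]], fingers=0.7)

```text
t: 10.15
tcp_pos: [0.6184, 0.1648, 0.1661]
tool_rot: [-3.12, 0.0, 0.047]
force: [0.7, -0.2, 0.0]
grip_width: 0.85
gripper_force: 0.0
```

```bash
cat >> h.py <<'E'
def blobs(g):
    """rings on the mat: holes-filled non-blue blobs surrounded by the mat"""
    im=g['color'].astype(int);R,G,B=im[...,0],im[...,1],im[...,2]
    m=((B>90)&(B>R+60)&(B>G+30)).astype(np.uint8)
    c,h=cv2.findContours(m,cv2.RETR_CCOMP,cv2.CHAIN_APPROX_NONE)
    return [(cv2.fitEllipse(k),cv2.contourArea(k)) for k,hh in zip(c,h[0]) if hh[3]>=0 and cv2.contourArea(k)>120]
def look(name=None,save=None):
    g=grab('wrist',save); s=arm.observe(); print('t',s['t'],'tcp',np.round(s['tcp_pos'],4))
    c=ray(g,0,0)[0]
    for e,A in blobs(g):
        p=atz(g,*e[0],.006); print(np.round(e[0],1),int(A),'xy',np.round(p[:2],4),'ax mm',np.round(np.array(e[1])*np.linalg.norm(p-c)/275.3*1e3,1))
    return g
E
python3 -c "
from h import *
keep(look(save='w4'),'w4')"
```

```text
t 10.2 tcp [0.6185 0.1648 0.1663]
[337.8 307.6] 403 xy [0.4473 0.142 ] ax mm [30.9 34.5]
[269.2 304.6] 399 xy [0.4465 0.234 ] ax mm [31. 35.]
[365.5 258. ] 476 xy [0.5247 0.1123] ax mm [30.8 32.7]
[299.5 246.6] 482 xy [0.536  0.1948] ax mm [30.4 32. ]
[152.9 241.3] 1364 xy [0.5332 0.377 ] ax mm [56.9 66.2]
[230.6 178.1] 822 xy [0.619  0.2746] ax mm [37.8 40.3]
[303.2 183.7] 2106 xy [0.6166 0.1919] ax mm [59.  59.6]
```

View pics/w4.png

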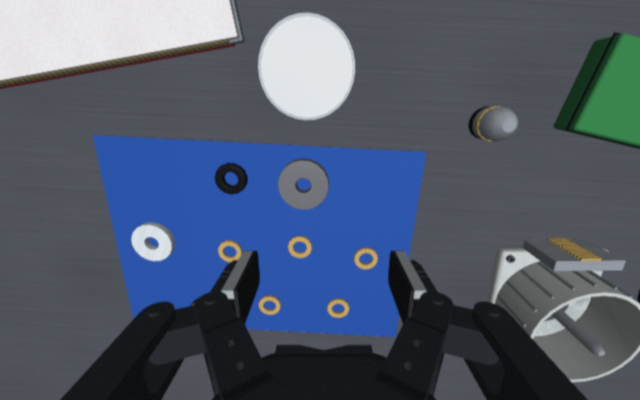

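Grey a at (303,184), black d at (231,178) and aluminium b at (152,242). The tool fell short of the commanded pose and tilted, so I'm checking the joints.

```bash
python3 -c "
from h import *
s=arm.observe();print(np.round(s['joint_pos'],3),np.round(s['qvel'],3),s['tcp_pos'],s['tool_rot'])"
```

```text
[0.046 0.219 0.105 1.457 0.022 3.141] [ 0.002 -0.007  0.    -0.002  0.003 -0.001] [0.61845594 0.16479755 0.16626562] [-3.11961912e+00 -3.42232460e-04  4.69642764e-02]
```

servo_tool(increments=[[[0,0,0],0],[[0,0,0],0],[[0,0,0],0]])

```text
t: 10.5
tcp_pos: [0.6185, 0.1655, 0.166]
tool_rot: [-3.119, -0.0, 0.048]
force: [0.2, 0.2, 0.3]
grip_width: 0.85
gripper_force: 0.0
```

```bash
python3 -c "
from h import *
s=arm.observe();print(np.round(s['joint_pos'],3),np.round(s['qvel'],3),s['tcp_pos'],s['tool_rot'])"
```

```text
[0.047 0.219 0.105 1.457 0.022 3.141] [ 0.003  0.005  0.001 -0.002  0.002 -0.002] [0.61846496 0.16546712 0.16601333] [-3.11943893e+00 -2.24632268e-04  4.78317483e-02]
```

Joint 6 is at its limit at yaw 0, so I'll work at yaw 90° from here on (fingers closing along world x).

servo_tool(increments=[[[0,0,0],-1],[[0,0,0],-1],[[0,0,0],-1],[[0,0,0],-1],[[0,0,0],-1],[[0,0,0],-1],[[0,0,0],-1],[[0,0,0],-1],[[0,0,0],-1],[[0,0,0],-1],[[0,0,0],-1],[[0,0,0],-1]])

```text
t: 11.7
tcp_pos: [0.6184, 0.1657, 0.1658]
tool_rot: [-3.13, -0.019, 1.099]
force: [0.2, -0.1, 0.6]
grip_width: 0.845
gripper_force: 0.0
```

servo_tool(increments=[[[0,0,0],-1],[[0,0,0],-1],[[0,0,0],-1],[[0,0,0],-1],[[0,0,0],-1],[[0,0,0],-1],[[0,0,0],0],[[0,0,0],0],[[0,0,0],0]])

```text
t: 12.6
tcp_pos: [0.6185, 0.1657, 0.1657]
tool_rot: [-3.141, -0.022, 1.617]
force: [-0.1, 0.1, 0.5]
grip_width: 0.853
gripper_force: 0.0
```

```bash
python3 -c "
from h import *
s=arm.observe();print(np.round(s['joint_pos'],3),s['tool_rot'])
keep(look(save='w5'),'w5')"
```

```text
[0.047 0.22  0.106 1.457 0.022 1.572] [-3.14140252 -0.022224    1.61700603]
t 12.65 tcp [0.6185 0.1657 0.1657]
[243.4 227. ] 533 xy [0.5239 0.1127] ax mm [31.5 33.8]
[175.2 200.6] 590 xy [0.4464 0.1424] ax mm [34.  38.4]
[250.4 158.5] 647 xy [0.5353 0.1952] ax mm [32.1 34.4]
[324.4 165.7] 2220 xy [0.6172 0.1908] ax mm [59.6 59.8]
[164.  117.9] 749 xy [0.4455 0.2342] ax mm [36.2 42.2]
[329.6  84.5] 1063 xy [0.6188 0.2745] ax mm [39.1 42.5]
[236.4  71.4] 834 xy [0.5244 0.2826] ax mm [35.6 40.1]
```

```bash
cat >> h.py <<'E'
from scipy.spatial.transform import Rotation as Ro
def inc(p,src=None):
    s=arm.observe(); R=Ro.from_euler('xyz',s['tool_rot']).as_matrix()
    d=R.T@(np.array(p)-(s['tcp_pos'] if src is None else src))/.04
    print('inc',np.round(d,3),'yaw units',round((s['tool_rot'][2]-np.pi/2)*180/np.pi/5,2),'from',np.round(s['tcp_pos'],4)); return d
E
python3 - <<'E'
from h import *
a=load('w4');b=load('w5')
def near(g,p): return min((e[0] for e,A in blobs(g)),key=lambda c:np.hypot(*(np.array(c)-proj(g,np.array(p)))))
for n,p in dict(a=(.617,.191,.009),d=(.619,.274,.007),s1=(.524,.112,.004),s2=(.535,.195,.004),s3=(.447,.142,.004),s4=(.446,.234,.004)).items():
    print(n,np.round(tri((a,*near(a,p)),(b,*near(b,p))),4), np.round(atz(b,*near(b,p),{'a':.0095,'d':.007}.get(n,.0045)),4))
inc((.6172,.191,.04))
E
```

```text
a [0.6173 0.1915 0.0091] [0.6172 0.1914 0.0095]
d [0.6189 0.2746 0.0056] [0.6188 0.2744 0.007 ]
s1 [0.5233 0.1118 0.0039] [0.5234 0.112  0.0045]
s2 [0.5348 0.1949 0.004 ] [0.5349 0.1949 0.0045]
s3 [0.4454 0.1418 0.0039] [0.4456 0.1419 0.0045]
s4 [0.4446 0.2343 0.0041] [0.4447 0.2342 0.0045]
inc [ 5.640e-01 -3.000e-03  3.156e+00] yaw units 0.53 from [0.6185 0.1657 0.1657]
```

servo_tool(increments=[[[0,0,0],0.53],[[0.2,0,0.5],0],[[0.2,0,0.8],0],[[0.16,-0.03,0.8],0],[[0,0,0.5],0],[[0,0,0],0],[[0,0,0],0],[[0,0,0],0]])

```text
t: 13.45
tcp_pos: [0.6183, 0.1903, 0.0642]
tool_rot: [3.14, -0.022, 1.572]
force: [0.1, 1.2, 0.5]
grip_width: 0.849
gripper_force: 0.0
```

```bash
python3 - <<'E'
from h import *
inc((.6172,.1914,.005)); look()
E
```

```text
inc [-0.006 -0.029  1.48 ] yaw units 0.02 from [0.6183 0.1903 0.0642]
t 13.5 tcp [0.6184 0.1903 0.0643]
[121.  273.1] 1040 xy [0.447  0.1432] ax mm [35.4 42.8]
[219.  214.5] 1187 xy [0.5355 0.1956] ax mm [31.1 34.2]
[323.3 220.9] 4373 xy [0.6172 0.1902] ax mm [58.5 59.7]
[ 92.  165.4] 1457 xy [0.446  0.2345] ax mm [37.6 46.7]
[325.5 108.2] 2245 xy [0.6188 0.2745] ax mm [38.4 40.3]
[188.4  95.6] 1706 xy [0.5246 0.2828] ax mm [35.2 40.5]
```

servo_tool(increments=[[[0,-0.03,0.5],0],[[0,0,0.5],0],[[0,0,0.3],0],[[0,0,0.16],0],[[0,0,0],0],[[0,0,0],0]])

```text
t: 14.1
tcp_pos: [0.6165, 0.1917, 0.0048]
tool_rot: [-3.142, -0.022, 1.573]
force: [0.6, -1.0, 0.6]
grip_width: 0.851
gripper_force: 0.0
```

servo_tool(increments=[[[0,0,0],0],[[0,0,0],0],[[0,0,0],0],[[0,0,0],0],[[0,0,0],0]], fingers=-1, grip_force=60)

```text
t: 14.6
tcp_pos: [0.617, 0.1918, 0.0055]
tool_rot: [3.14, -0.022, 1.573]
force: [0.0, -0.7, 5.7]
grip_width: 0.631
gripper_force: 63.7
```

servo_tool(increments=[[[0,0,-0.3],0],[[0,0,-0.7],0],[[0,0,-0.9],0],[[0,0,-0.9],0],[[0,0,-0.7],0],[[0,0,0],0],[[0,0,0],0]])

```text
t: 15.3
tcp_pos: [0.6165, 0.1886, 0.1448]
tool_rot: [3.141, -0.022, 1.573]
force: [-0.4, 0.5, -1.0]
grip_width: 0.626
gripper_force: 63.3
```

```bash
python3 - <<'E'
from h import *
grab('wrist','w6');inc((.4832,-.1165,.145))
E
```

```text
inc [-7.617 -3.328 -0.202] yaw units 0.02 from [0.6157 0.1885 0.1434]
```

servo_tool(increments=[[[-0.5,-0.2,0],0],[[-0.8,-0.35,-0.02],0],[[-0.8,-0.35,-0.02],0],[[-0.8,-0.35,-0.02],0],[[-0.8,-0.35,-0.02],0],[[-0.8,-0.35,-0.02],0],[[-0.8,-0.35,-0.02],0],[[-0.8,-0.35,-0.02],0],[[-0.8,-0.35,-0.02],0],[[-0.72,-0.33,-0.02],0],[[0,0,0],0],[[0,0,0],0]])

```text
t: 16.55
tcp_pos: [0.4826, -0.1166, 0.1432]
tool_rot: [-3.139, -0.023, 1.571]
force: [0.1, 0.4, -0.9]
grip_width: 0.629
gripper_force: 66.8
```

servo_tool(increments=[[[0,0,0],0],[[0,0,0],0]])

```text
t: 16.75
tcp_pos: [0.4835, -0.1156, 0.144]
tool_rot: [-3.14, -0.023, 1.574]
force: [0.4, 0.3, -1.5]
grip_width: 0.625
gripper_force: 66.8
```

```bash
python3 - <<'E'
from h import *
g=grab('wrist','w7');keep(g,'w7');inc((.4832,-.1165,.145)); print(arm.observe()['grip_width'])
x,y=200,100;cv2.imwrite('pics/w7c.png',cv2.resize(g['color'][y:y+200,x:x+260,::-1],None,fx=3,fy=3,interpolation=cv2.INTER_CUBIC))
print(proj(g,np.array([.4832,-.1165,.093])))
E
```

```text
inc [-0.021 -0.008 -0.024] yaw units 0.04 from [ 0.4835 -0.1157  0.1441]
0.6258843607621508
[324.65965569 225.39480573]
```

View pics/w7c.png

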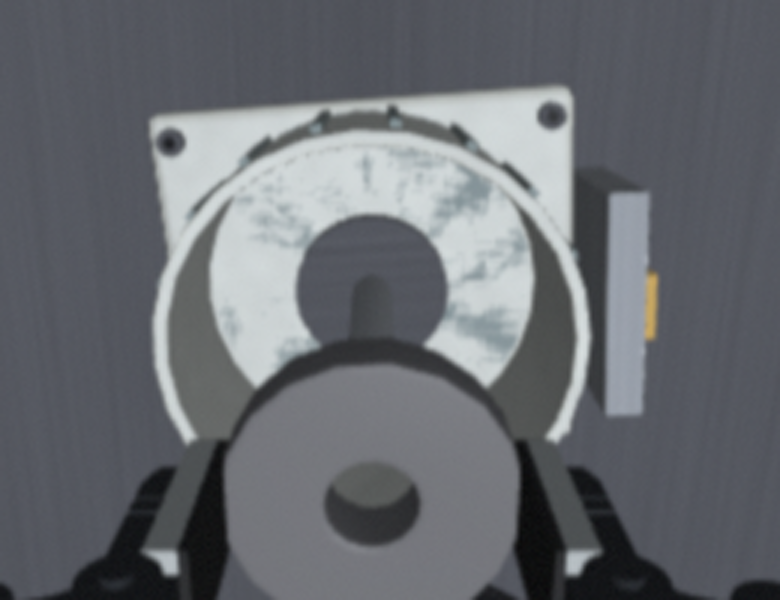

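The ring is held centred, with its hole at column 324 and the boss and rim centre also at column 324. Checking the world-y offset numerically.

```bash
python3 - <<'E'
from h import *
g=load('w7')
print('boss',atz(g,200+372/3,100+289/3,.021),'hole',atz(g,200+372/3,100+504/3,.156))
print('ring outer', atz(g,200+372/3,100+364/3,.156), atz(g,200+225/3,100+490/3,.156),atz(g,200+519/3,100+490/3,.156),'rim top,l,r',atz(g,200+371/3,100+131/3,.077),atz(g,200+153/3,100+340/3,.077),atz(g,200+590/3,100+340/3,.077))
print(atz(g,200+372/3,100+214/3,.021))
inc((.4833,-.1165,.026))
E
```

```text
boss [ 0.48262937 -0.11494621  0.021     ] hole [ 0.48274856 -0.11515589  0.156     ]
ring outer [ 0.48270192 -0.08779095  0.156     ] [ 0.45615788 -0.11234763  0.156     ] [ 0.5093014  -0.11220462  0.156     ] rim top,l,r [ 0.48232781 -0.05662186  0.077     ] [ 0.42306214 -0.11271265  0.077     ] [ 0.54192746 -0.11246088  0.077     ]
[ 0.48258559 -0.08925856  0.021     ]
inc [-8.80e-02 -1.00e-03  2.95e+00] yaw units 0.04 from [ 0.4835 -0.1157  0.1441]
```

```bash
python3 - <<'E'
from h import *
g=load('w7');K=np.array(g['camera_matrix']);E=np.array(g['extrinsics'])
for z in(.140,.147,.156): 
    p=atz(g,324,263,z);q=E[:3,:3]@p+E[:3,3];print(z,'depth',-q[2],'ring width',98*-q[2]/K[0,0],'hole',31.3*-q[2]/K[0,0])
S=grab('scene');D=grab('side');keep(S,'S1');keep(D,'D1')
o=[]
for f in(S,D):
    u,v=np.round(proj(f,np.array([.4832,-.1157,.12]))).astype(int);x,y=u-40,v-40;print('orig',x,y)
    o.append(cv2.resize(f['color'][y:y+80,x:x+80,::-1],(400,400),interpolation=cv2.INTER_CUBIC))
    for zz in (.132,.141,.147,.156): print(zz,np.round((proj(f,np.array([.4832,-.1157,zz]))-[x,y])*5,1))
cv2.imwrite('pics/sd1.png',np.hstack(o))
E
```

```text
0.14 depth 0.1673463143936051 ring width 0.05956165459981702 hole 0.0190232631527987
0.147 depth 0.15943018625630176 ring width 0.05674415789192435 hole 0.01812338920425747
0.156 depth 0.14925230722262606 ring width 0.053121662124633776 hole 0.016966408413275888
orig 267 135
0.132 [197.6 185.8]
0.141 [197.4 174.6]
0.147 [197.2 167. ]
0.156 [197.  155.6]
orig 312 146
0.132 [198.6 178.5]
0.141 [199.2 163.8]
0.147 [199.6 154. ]
0.156 [200.2 139.1]
```

View pics/sd1.png

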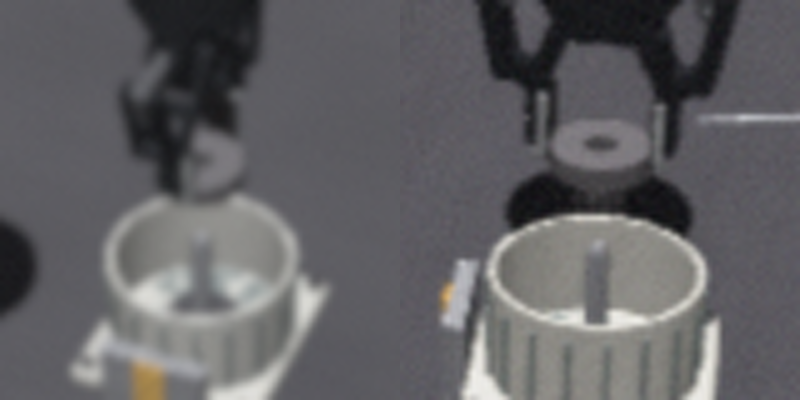

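Side view confirms the held ring is level with its top at about z 0.154, so it is aligned with the spindle. Descending vertically.

servo_tool(increments=[[[-0.01,0,0.5],0],[[-0.01,0,0.5],0],[[-0.005,0,0.2],0],[[-0.005,0,0.2],0],[[0,0,0.1],0],[[0,0,0],0]])

```text
t: 17.5
tcp_pos: [0.4833, -0.1164, 0.0844]
tool_rot: [-3.14, -0.022, 1.573]
force: [1.5, -0.3, -0.4]
grip_width: 0.63
gripper_force: 66.8
```

servo_tool(increments=[[[-0.006,0,0.3],0],[[-0.006,0,0.3],0],[[-0.006,0,0.3],0],[[-0.004,0,0.2],0],[[-0.004,0,0.2],0],[[-0.003,0,0.12],0],[[0,0,0],0],[[0,0,0],0]])

```text
t: 18.3
tcp_pos: [0.4834, -0.1164, 0.0277]
tool_rot: [-3.141, -0.022, 1.573]
force: [-0.9, -0.1, 1.1]
grip_width: 0.623
gripper_force: 70.5
```

servo_tool(increments=[[[0,0,0.05],0],[[0,0,0],0],[[0,0,0],0]])

```text
t: 18.6
tcp_pos: [0.4837, -0.1165, 0.0273]
tool_rot: [-3.141, -0.021, 1.573]
force: [-8.7, 4.0, 17.6]
grip_width: 0.627
gripper_force: 74.3
```

servo_tool(increments=[[[0,0,0],0],[[0,0,0],0],[[0,0,0],0],[[0.006,0,-0.3],0],[[0.01,0,-0.7],0],[[0.02,0,-0.9],0],[[0.02,0,-0.9],0],[[0.01,0,-0.3],0]], fingers=0.5)

```text
t: 19.4
tcp_pos: [0.4851, -0.1173, 0.1539]
tool_rot: [3.138, -0.019, 1.573]
force: [0.2, 0.2, -0.4]
grip_width: 0.752
gripper_force: 0.0
```

```bash
python3 - <<'E'
from h import *
g=grab('wrist','w8');inc((.534,.3765,.145))
x,y=200,60;cv2.imwrite('pics/w8c.png',cv2.resize(g['color'][y:y+200,x:x+260,::-1],None,fx=2,fy=2))
E
```

```text
inc [12.339  1.24   0.472] yaw units 0.02 from [ 0.4853 -0.1174  0.1542]
```

View pics/w8c.png

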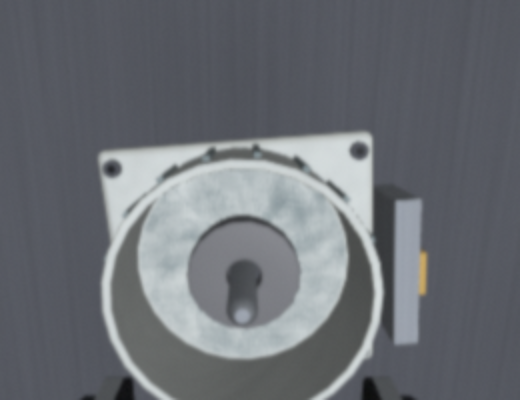

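Spacer a is seated flat around the spindle. Next is b.

servo_tool(increments=[[[0.6,0.1,0],0],[[1,0.1,0.04],0],[[1,0.1,0.04],0],[[1,0.1,0.04],0],[[1,0.1,0.04],0],[[1,0.1,0.04],0],[[1,0.1,0.04],0],[[1,0.1,0.04],0],[[1,0.1,0.04],0],[[1,0.1,0.04],0],[[1,0.1,0.04],0],[[0.5,0.1,0.04],0]], fingers=0.6)

```text
t: 20.65
tcp_pos: [0.5297, 0.3308, 0.1402]
tool_rot: [-3.139, -0.022, 1.575]
force: [0.3, -0.5, 0.1]
grip_width: 0.799
gripper_force: 0.0
```

servo_tool(increments=[[[0.7,0.04,0.5],0],[[0.55,0,0.5],0],[[0,0,0.5],0],[[0,0,0],0],[[0,0,0],0],[[0,0,0],0]])

```text
t: 21.25
tcp_pos: [0.5326, 0.3791, 0.084]
tool_rot: [-3.142, -0.023, 1.572]
force: [0.2, 0.7, -0.3]
grip_width: 0.804
gripper_force: 0.0
```

```bash
python3 - <<'E'
from h import *
g=look();inc((.534,.3765,.009))
e=min(blobs(g),key=lambda k:np.hypot(*(np.array(k[0][0])-proj(g,np.array([.534,.3765,.007])))))[0]
print(atz(g,*e[0],.007))
E
```

```text
t 21.3 tcp [0.5328 0.3791 0.0843]
[315.3 305.4] 738 xy [0.5236 0.2835] ax mm [30.1 33.2]
[324.9 215.8] 2692 xy [0.5327 0.3757] ax mm [49.8 51.3]
inc [-0.109  0.028  1.881] yaw units 0.01 from [0.5328 0.3791 0.0843]
[0.53273043 0.37611224 0.007     ]
```

servo_tool(increments=[[[-0.1,0,0.6],0],[[-0.02,0,0.6],0],[[0,0,0.5],0],[[0,0,0.3],0],[[0,0,0],0],[[0,0,0],0]])

```text
t: 21.9
tcp_pos: [0.5326, 0.3764, 0.004]
tool_rot: [-3.142, -0.023, 1.572]
force: [1.0, 0.9, 0.4]
grip_width: 0.8
gripper_force: 0.0
```

servo_tool(increments=[[[0,0,0],0],[[0,0,0],0],[[0,0,0],0],[[0,0,0],0],[[0,0,0],0]], fingers=-1)

```text
t: 22.4
tcp_pos: [0.5331, 0.3768, 0.0054]
tool_rot: [3.14, -0.023, 1.573]
force: [-2.7, -1.2, 9.4]
grip_width: 0.542
gripper_force: 59.8
```

servo_tool(increments=[[[0.01,0,-0.3],0],[[0.02,0,-0.7],0],[[0.02,0,-0.9],0],[[0.02,0,-0.9],0],[[0.02,0,-0.7],0],[[0,0,0],0],[[0,0,0],0]])

```text
t: 23.1
tcp_pos: [0.5326, 0.377, 0.1443]
tool_rot: [3.141, -0.023, 1.573]
force: [-0.9, 0.3, -0.7]
grip_width: 0.542
gripper_force: 61.5
```

```bash
python3 - <<'E'
from h import *
inc((.4832,-.1162,.145))
E
```

```text
inc [-12.325  -1.261  -0.303] yaw units 0.02 from [0.5326 0.377  0.1443]
```

servo_tool(increments=[[[-0.6,-0.1,-0.02],0],[[-1,-0.1,-0.02],0],[[-1,-0.1,-0.02],0],[[-1,-0.1,-0.02],0],[[-1,-0.1,-0.02],0],[[-1,-0.1,-0.02],0],[[-1,-0.1,-0.02],0],[[-1,-0.1,-0.02],0],[[-1,-0.1,-0.02],0],[[-1,-0.1,-0.03],0],[[-1,-0.1,-0.03],0],[[-1,-0.1,-0.03],0]])

```text
t: 24.3
tcp_pos: [0.4838, -0.0886, 0.1422]
tool_rot: [-3.139, -0.023, 1.573]
force: [0.5, -0.9, -0.9]
grip_width: 0.538
gripper_force: 61.5
```

servo_tool(increments=[[[-0.7,-0.06,-0.04],0],[[0,0,0],0],[[0,0,0],0],[[0,0,0],0]])

```text
t: 24.7
tcp_pos: [0.4823, -0.1144, 0.1437]
tool_rot: [-3.139, -0.023, 1.573]
force: [0.3, 0.5, -0.0]
grip_width: 0.543
gripper_force: 61.5
```

```bash
cat >> h.py <<'E'
def holes(g,zb,zt):
    """print hole centre of the held ring seen from the wrist, and boss/rim cues"""
    pass
E
python3 - <<'E'
from h import *
g=grab('wrist','w9');keep(g,'w9');inc((.4832,-.1162,.145))
x,y=200,80;cv2.imwrite('pics/w9c.png',cv2.resize(g['color'][y:y+220,x:x+260,::-1],None,fx=2.5,fy=2.5,interpolation=cv2.INTER_CUBIC))
E
```

```text
inc [-0.047  0.019 -0.028] yaw units 0.04 from [ 0.4824 -0.1143  0.1439]
```

View pics/w9c.png

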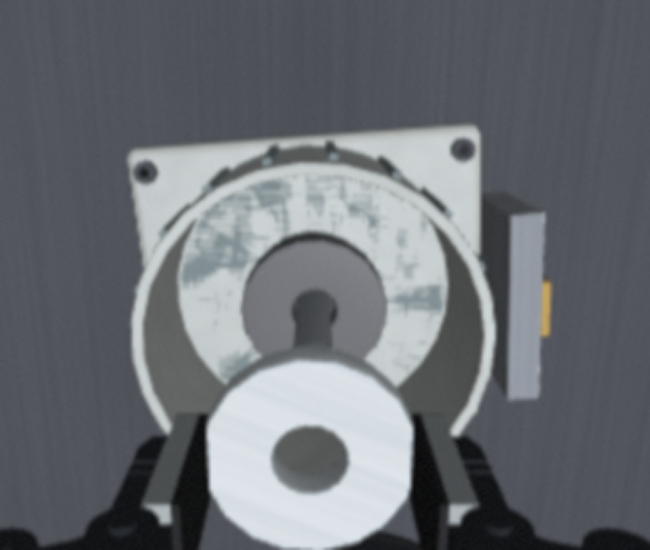

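```bash
python3 - <<'E'
from h import *
g=load('w9')
for z in(.148,.151): print('hole',atz(g,200+311/2.5,80+459/2.5,z), 'outer far',atz(g,200+311/2.5,80+361/2.5,z)-[0,.025,0])
print('rim far',atz(g,200+313/2.5,80+163/2.5,.077)-[0,.06,0],'a far',atz(g,200+314/2.5,80+235/2.5,.036)-[0,.0285,0])
print('rim l r',atz(g,200+132/2.5,80+330/2.5,.077),atz(g,200+495/2.5,80+330/2.5,.077))
E
```

```text
hole [ 0.48178548 -0.11583151  0.148     ] outer far [ 0.48174737 -0.11653821  0.148     ]
hole [ 0.48178245 -0.11406462  0.151     ] outer far [ 0.48174515 -0.11529266  0.151     ]
rim far [ 0.48230256 -0.11651699  0.077     ] a far [ 0.48286771 -0.11592735  0.036     ]
rim l r [ 0.42345838 -0.11022641  0.077     ] [ 0.54163439 -0.110028    0.077     ]
```

servo_tool(increments=[[[-0.04,0.02,0.4],0],[[-0.01,0,0.5],0],[[-0.01,0,0.3],0],[[-0.005,0,0.2],0],[[-0.005,0,0.2],0],[[-0.005,0,0.2],0],[[-0.005,0,0.2],0],[[0,0,0],0],[[0,0,0],0]])

```text
t: 25.65
tcp_pos: [0.4833, -0.1169, 0.0644]
tool_rot: [-3.14, -0.022, 1.573]
force: [0.4, -0.3, 0.4]
grip_width: 0.54
gripper_force: 61.5
```

servo_tool(increments=[[[-0.005,0,0.2],0],[[-0.005,0,0.15],0],[[0,0,0.07],0],[[0,0,0],0],[[0,0,0],0]])

```text
t: 26.15
tcp_pos: [0.4833, -0.117, 0.0476]
tool_rot: [-3.14, -0.022, 1.573]
force: [-0.2, 0.6, 0.2]
grip_width: 0.539
gripper_force: 61.5
```

servo_tool(increments=[[[0,0,0.05],0],[[0,0,0.05],0],[[0,0,0.05],0],[[0,0,0],0],[[0,0,0],0]])

```text
t: 26.65
tcp_pos: [0.4832, -0.1168, 0.0415]
tool_rot: [-3.14, -0.022, 1.573]
force: [-0.2, -0.2, -0.6]
grip_width: 0.533
gripper_force: 61.5
```

servo_tool(increments=[[[0,0,0.04],0],[[0,0,0.03],0],[[0,0,0],0],[[0,0,0],0]])

```text
t: 27.05
tcp_pos: [0.4835, -0.1168, 0.0394]
tool_rot: [-3.141, -0.022, 1.573]
force: [-1.8, 0.8, 6.2]
grip_width: 0.539
gripper_force: 62.5
```

servo_tool(increments=[[[0,0,0],0],[[0,0,0],0],[[0,0,0],0],[[0.006,0,-0.3],0],[[0.01,0,-0.7],0],[[0.02,0,-0.9],0],[[0.02,0,-0.7],0],[[0,0,0],0],[[0,0,0],0]], fingers=0.4)

```text
t: 27.95
tcp_pos: [0.4839, -0.1171, 0.1438]
tool_rot: [3.141, -0.021, 1.573]
force: [-0.6, -0.1, -0.4]
grip_width: 0.702
gripper_force: 0.0
```

```bash
python3 - <<'E'
from h import *
g=grab('wrist','w10');keep(g,'w10');inc((.6188,.2744,.14))
E
```

```text
inc [9.768 3.407 0.278] yaw units 0.02 from [ 0.4833 -0.1167  0.1426]
```

servo_tool(increments=[[[0.5,0.2,0],0],[[0.9,0.31,0.02],0],[[0.9,0.31,0.02],0],[[0.9,0.31,0.02],0],[[0.9,0.31,0.02],0],[[0.9,0.31,0.02],0],[[0.9,0.31,0.02],0],[[0.9,0.31,0.02],0],[[0.9,0.31,0.02],0],[[0.9,0.31,0.02],0],[[0.9,0.31,0.02],0],[[0.23,0.1,0.4],0]])

```text
t: 29.2
tcp_pos: [0.6193, 0.2765, 0.1273]
tool_rot: [3.142, -0.023, 1.575]
force: [0.2, 0.5, 0.9]
grip_width: 0.705
gripper_force: 0.0
```

servo_tool(increments=[[[0,0,0.5],0],[[0,0,0.5],0],[[0,0,0],0],[[0,0,0],0],[[0,0,0],0]])

```text
t: 29.7
tcp_pos: [0.619, 0.2737, 0.0882]
tool_rot: [-3.141, -0.022, 1.572]
force: [-0.0, 0.7, 0.7]
grip_width: 0.703
gripper_force: 0.0
```

```bash
cat >> h.py <<'E'
def target(xy,zm,ztcp):
    g=grab('wrist');e=min(blobs(g),key=lambda k:np.hypot(*(np.array(k[0][0])-proj(g,np.array([*xy,zm])))))[0]
    p=atz(g,*e[0],zm); print('obj',np.round(p,4),'pix',np.round(e[0],1)); inc((p[0],p[1],ztcp)); return g
E
python3 -c "
from h import *
target((.6188,.2744),.007,.004)"
```

```text
obj [0.6186 0.2742 0.007 ] pix [324.3 210.4]
inc [-0.038 -0.018  2.113] yaw units 0.02 from [0.6192 0.2738 0.0885]
```

servo_tool(increments=[[[-0.03,-0.015,0.7],0],[[0,0,0.7],0],[[0,0,0.5],0],[[0,0,0.2],0],[[0,0,0],0],[[0,0,0],0]])

```text
t: 30.35
tcp_pos: [0.6188, 0.2748, 0.0049]
tool_rot: [3.141, -0.023, 1.573]
force: [0.1, -0.3, -0.2]
grip_width: 0.701
gripper_force: 0.0
```

servo_tool(increments=[[[0,0,0],0],[[0,0,0],0],[[0,0,0],0],[[0,0,0],0],[[0,0,0],0],[[0,0,0],0]], fingers=-1)

```text
t: 30.95
tcp_pos: [0.619, 0.2749, 0.0055]
tool_rot: [3.14, -0.023, 1.573]
force: [-2.1, -0.4, 7.3]
grip_width: 0.383
gripper_force: 58.8
```

servo_tool(increments=[[[0.01,0,-0.3],0],[[0.02,0,-0.7],0],[[0.02,0,-0.9],0],[[0.02,0,-0.9],0],[[0.02,0,-0.7],0],[[0,0,0],0],[[0,0,0],0]])

```text
t: 31.65
tcp_pos: [0.6187, 0.2753, 0.1449]
tool_rot: [3.141, -0.023, 1.573]
force: [-1.1, -0.1, -0.5]
grip_width: 0.381
gripper_force: 59.6
```

```bash
python3 - <<'E'
from h import *
inc((.4833,-.1168,.145))
E
```

```text
inc [-9.793 -3.405 -0.229] yaw units 0.02 from [0.6187 0.2753 0.1449]
```

servo_tool(increments=[[[-0.5,-0.2,0],0],[[-0.9,-0.31,-0.02],0],[[-0.9,-0.31,-0.02],0],[[-0.9,-0.31,-0.02],0],[[-0.9,-0.31,-0.02],0],[[-0.9,-0.31,-0.02],0],[[-0.9,-0.31,-0.02],0],[[-0.9,-0.31,-0.02],0],[[-0.9,-0.31,-0.02],0],[[-0.9,-0.31,-0.02],0],[[-0.9,-0.31,-0.02],0],[[-0.28,-0.11,0],0]])

```text
t: 32.85
tcp_pos: [0.4809, -0.1187, 0.1417]
tool_rot: [-3.139, -0.022, 1.57]
force: [0.9, 0.0, -0.3]
grip_width: 0.381
gripper_force: 59.6
```

servo_tool(increments=[[[0,0,0],0],[[0,0,0],0],[[0,0,0],0]])

```text
t: 33.15
tcp_pos: [0.4826, -0.1152, 0.1425]
tool_rot: [-3.14, -0.023, 1.574]
force: [0.0, 0.2, 0.2]
grip_width: 0.376
gripper_force: 59.6
```

```bash
python3 - <<'E'
from h import *
g=grab('wrist','w11');keep(g,'w11');inc((.4833,-.1165,.145))
# dark-hole/bore cues: rim edge left/right along row, hole of held ring
a=load('w10')
x,y=200,80;c=lambda q:cv2.resize(q['color'][y:y+220,x:x+260,::-1],(400,338),interpolation=cv2.INTER_CUBIC)
cv2.imwrite('pics/w11c.png',np.hstack([c(a),c(g)]))
E
```

```text
inc [-0.03   0.017 -0.061] yaw units 0.04 from [ 0.4826 -0.1152  0.1426]
```

View pics/w11c.png

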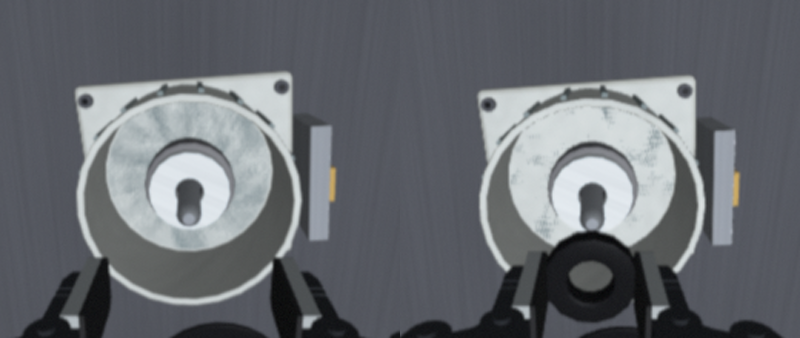

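Left: a and b stacked on the spindle. Right: d is held, with its hole centred on the bore. Descending.

servo_tool(increments=[[[-0.04,0.017,0.4],0],[[-0.01,0,0.5],0],[[-0.01,0,0.3],0],[[-0.005,0,0.2],0],[[-0.005,0,0.2],0],[[-0.005,0,0.2],0],[[-0.005,0,0.2],0],[[-0.005,0,0.15],0],[[0,0,0.1],0],[[0,0,0],0],[[0,0,0],0]])

```text
t: 34.3
tcp_pos: [0.483, -0.1173, 0.0522]
tool_rot: [-3.14, -0.023, 1.573]
force: [2.0, 4.9, -3.4]
grip_width: 0.381
gripper_force: 59.7
```

servo_tool(increments=[[[0,0,0.04],0],[[0,0,0.03],0],[[0,0,0],0],[[0,0,0],0]])

```text
t: 34.7
tcp_pos: [0.4832, -0.1174, 0.0499]
tool_rot: [-3.141, -0.023, 1.573]
force: [1.7, 4.3, 0.5]
grip_width: 0.377
gripper_force: 60.2
```

servo_tool(increments=[[[0.025,0,0.02],0],[[0,0,0.02],0],[[0,0,0],0],[[0,0,0],0]])

```text
t: 35.1
tcp_pos: [0.4833, -0.1172, 0.0495]
tool_rot: [-3.141, -0.021, 1.573]
force: [-3.3, 3.4, 9.8]
grip_width: 0.381
gripper_force: 61.3
```

servo_tool(increments=[[[0,0,0],0],[[0,0,0],0],[[0,0,0],0],[[0.006,0,-0.3],0],[[0.01,0,-0.7],0],[[0.02,0,-0.9],0],[[0.02,0,-0.5],0],[[0,0,0],0],[[0,0,0],0]], fingers=0.1)

```text
t: 36.0
tcp_pos: [0.4834, -0.1168, 0.1449]
tool_rot: [-3.141, -0.022, 1.573]
force: [0.6, 0.6, -1.2]
grip_width: 0.548
gripper_force: 0.0
```

```bash
python3 - <<'E'
from h import *
g=grab('wrist','w12');keep(g,'w12');inc((.5233,.1118,.14))
E
```

```text
inc [5.703 1.022 0.225] yaw units 0.02 from [ 0.4829 -0.1165  0.144 ]
```

servo_tool(increments=[[[0.5,0.1,0],0],[[0.9,0.16,0.02],0],[[0.9,0.16,0.02],0],[[0.9,0.16,0.02],0],[[0.9,0.16,0.02],0],[[0.9,0.16,0.3],0],[[0.6,0.1,0.6],0],[[0.1,0.02,0.6],0],[[0,0,0],0],[[0,0,0],0],[[0,0,0],0]])

```text
t: 37.15
tcp_pos: [0.5239, 0.1121, 0.0872]
tool_rot: [-3.141, -0.022, 1.572]
force: [0.1, 0.5, 0.1]
grip_width: 0.548
gripper_force: 0.0
```

```bash
python3 -c "
from h import *
target((.5233,.1118),.0045,.003)"
```

```text
obj [0.5238 0.1121 0.0045] pix [324.6 210.3]
inc [-0.047 -0.01   2.112] yaw units 0.01 from [0.5241 0.1121 0.0875]
```

servo_tool(increments=[[[-0.04,-0.01,0.7],0],[[0,0,0.7],0],[[0,0,0.5],0],[[0,0,0.21],0],[[0,0,0],0],[[0,0,0],0]])

```text
t: 37.8
tcp_pos: [0.5239, 0.1128, 0.0032]
tool_rot: [3.141, -0.022, 1.572]
force: [1.0, -0.0, 0.7]
grip_width: 0.55
gripper_force: 0.0
```

servo_tool(increments=[[[0,0,0],0],[[0,0,0],0],[[0,0,0],0],[[0,0,0],0],[[0,0,0],0]], fingers=-1)

```text
t: 38.3
tcp_pos: [0.5241, 0.113, 0.0037]
tool_rot: [3.14, -0.022, 1.573]
force: [-1.3, -1.8, 8.1]
grip_width: 0.297
gripper_force: 58.5
```

servo_tool(increments=[[[0.01,0,-0.3],0],[[0.02,0,-0.7],0],[[0.02,0,-0.9],0],[[0.02,0,-0.9],0],[[0.01,0,-0.7],0],[[0,0,0],0],[[0,0,0],0]])

```text
t: 39.0
tcp_pos: [0.5237, 0.1132, 0.1432]
tool_rot: [3.141, -0.022, 1.573]
force: [0.0, -1.0, -1.3]
grip_width: 0.297
gripper_force: 59.0
```

```bash
python3 - <<'E'
from h import *
inc((.4833,-.1162,.145))
E
```

```text
inc [-5.73  -1.022 -0.173] yaw units 0.02 from [0.5237 0.1132 0.1432]
```

servo_tool(increments=[[[-0.5,-0.1,-0.02],0],[[-0.9,-0.16,-0.02],0],[[-0.9,-0.16,-0.02],0],[[-0.9,-0.16,-0.02],0],[[-0.9,-0.16,-0.02],0],[[-0.9,-0.16,-0.02],0],[[-0.7,-0.12,-0.02],0],[[-0.02,0,0],0],[[0,0,0],0],[[0,0,0],0],[[0,0,0],0]])

```text
t: 40.1
tcp_pos: [0.4827, -0.1147, 0.1421]
tool_rot: [-3.14, -0.023, 1.574]
force: [-0.0, -0.7, -0.4]
grip_width: 0.294
gripper_force: 59.0
```

```bash
python3 - <<'E'
from h import *
g=grab('wrist','w13');keep(g,'w13');inc((.4833,-.1157,.06))
im=g['color'].astype(int)
m=((im[...,0]>im[...,2]+40)).astype(np.uint8);m[:215]=0;m[320:]=0;m[:,:280]=0;m[:,370:]=0
c,h=cv2.findContours(m,cv2.RETR_CCOMP,cv2.CHAIN_APPROX_NONE)
for k,hh in zip(c,h[0]):
    if len(k)>12: e=cv2.fitEllipse(k);print(np.round(e[0],1),np.round(e[1],1),hh[3],np.round(atz(g,*e[0],arm.observe()['tcp_pos'][2]+.0035),4))
E
```

```text
inc [-0.07   0.017  2.054] yaw units 0.04 from [ 0.4827 -0.1147  0.1422]
[323.5 259.8] [45.6 46.9] -1 [ 0.4817 -0.114   0.1457]
[323.6 259.9] [24.3 29.3] 0 [ 0.4817 -0.1141  0.1457]
```

servo_tool(increments=[[[-0.045,0.02,0.4],0],[[-0.01,0,0.4],0],[[-0.005,0,0.2],0],[[-0.005,0,0.2],0],[[-0.005,0,0.2],0],[[-0.005,0,0.2],0],[[-0.005,0,0.2],0],[[-0.005,0,0.2],0],[[0,0,0],0],[[0,0,0],0]])

```text
t: 41.15
tcp_pos: [0.4829, -0.117, 0.0618]
tool_rot: [-3.139, -0.023, 1.573]
force: [-0.6, 4.9, -1.8]
grip_width: 0.296
gripper_force: 59.1
```

servo_tool(increments=[[[0,0,0.05],0],[[0,0,0.05],0],[[0,0,0.02],0],[[0,0,0],0],[[0,0,0],0]])

```text
t: 41.65
tcp_pos: [0.4837, -0.1171, 0.0581]
tool_rot: [-3.141, -0.023, 1.573]
force: [0.3, 4.3, 0.7]
grip_width: 0.294
gripper_force: 59.6
```

servo_tool(increments=[[[0.025,0,0.02],0],[[0,0,0.02],0],[[0,0,0],0],[[0,0,0],0]])

```text
t: 42.05
tcp_pos: [0.4839, -0.1169, 0.0577]
tool_rot: [-3.141, -0.02, 1.573]
force: [-3.6, 3.5, 11.1]
grip_width: 0.296
gripper_force: 61.2
```

servo_tool(increments=[[[0,0,0],0],[[0,0,0],0],[[0,0,0],0],[[0.006,0,-0.3],0],[[0.01,0,-0.7],0],[[0.02,0,-0.8],0],[[0.01,0,-0.3],0],[[0,0,0],0],[[0,0,0],0]], fingers=0.1)

```text
t: 42.95
tcp_pos: [0.4833, -0.1162, 0.1394]
tool_rot: [-3.14, -0.022, 1.573]
force: [0.3, 0.6, -0.2]
grip_width: 0.55
gripper_force: 0.0
```

```bash
python3 - <<'E'
from h import *
g=grab('wrist','w14');keep(g,'w14');inc((.535,.195,.087))
E
```

```text
inc [7.741 1.319 1.468] yaw units 0.02 from [ 0.483  -0.116   0.1387]
```

servo_tool(increments=[[[0.5,0.1,0],0],[[0.95,0.16,0],0],[[0.95,0.16,0],0],[[0.95,0.16,0],0],[[0.95,0.16,0],0],[[0.95,0.16,0],0],[[0.95,0.16,0.1],0],[[0.95,0.16,0.3],0],[[0.5,0.08,0.5],0],[[0.09,0.02,0.57],0],[[0,0,0],0],[[0,0,0],0]])

```text
t: 44.2
tcp_pos: [0.5346, 0.1943, 0.087]
tool_rot: [-3.138, -0.022, 1.573]
force: [0.7, -0.4, 0.1]
grip_width: 0.551
gripper_force: 0.0
```

servo_tool(increments=[[[0,0,0],0],[[0,0,0],0]])

```text
t: 44.4
tcp_pos: [0.5364, 0.1941, 0.0892]
tool_rot: [3.141, -0.022, 1.572]
force: [0.4, -0.3, 0.8]
grip_width: 0.551
gripper_force: 0.0
```

```bash
python3 -c "
from h import *
target((.535,.195),.0045,.003)
look()"
```

```text
obj [0.535  0.1948 0.0045] pix [323.1 208.8]
inc [-0.033 -0.035  2.153] yaw units 0.01 from [0.5364 0.1942 0.0891]
t 44.5 tcp [0.5363 0.1943 0.089 ]
[228.1 262.3] 822 xy [0.4463 0.1427] ax mm [31.1 34.4]
[323.2 208.9] 941 xy [0.535  0.1953] ax mm [29.8 30.8]
[215.2 164.6] 1101 xy [0.4453 0.2344] ax mm [32.2 35.4]
[308.7 103. ] 1290 xy [0.5239 0.2826] ax mm [32.4 34.7]
[178.   38.7] 3176 xy [0.4293 0.3269] ax mm [47.7 73.7]
```

servo_tool(increments=[[[-0.045,-0.035,0.7],0],[[0,0,0.7],0],[[0,0,0.5],0],[[0,0,0.25],0],[[0,0,0],0],[[0,0,0],0]])

```text
t: 45.1
tcp_pos: [0.5348, 0.1948, 0.0031]
tool_rot: [-3.142, -0.022, 1.573]
force: [0.1, -0.8, 0.9]
grip_width: 0.551
gripper_force: 0.0
```

servo_tool(increments=[[[0,0,0],0],[[0,0,0],0],[[0,0,0],0],[[0,0,0],0],[[0,0,0],0]], fingers=-1)

```text
t: 45.6
tcp_pos: [0.5351, 0.1948, 0.0038]
tool_rot: [3.141, -0.022, 1.573]
force: [-3.4, -1.7, 7.8]
grip_width: 0.293
gripper_force: 58.5
```

servo_tool(increments=[[[0.01,0,-0.3],0],[[0.02,0,-0.7],0],[[0.02,0,-0.9],0],[[0.02,0,-0.9],0],[[0.01,0,-0.7],0],[[0,0,0],0],[[0,0,0],0]])

```text
t: 46.3
tcp_pos: [0.5349, 0.1949, 0.1433]
tool_rot: [3.141, -0.022, 1.573]
force: [1.1, -0.4, -0.7]
grip_width: 0.293
gripper_force: 59.0
```

```bash
cat >> h.py <<'E'
def held():
    s=arm.observe();g=grab('wrist');im=g['color'].astype(int)
    m=((im[...,0]>im[...,2]+40)).astype(np.uint8);m[:215]=0;m[320:]=0;m[:,:280]=0;m[:,370:]=0
    c,h=cv2.findContours(m,cv2.RETR_CCOMP,cv2.CHAIN_APPROX_NONE)
    for k,hh in zip(c,h[0]):
        if len(k)>12 and hh[3]>=0: e=cv2.fitEllipse(k);p=atz(g,*e[0],s['tcp_pos'][2]+.0035);print('hole',np.round(e[0],1),np.round(p-s['tcp_pos'],4))
    return g
E
python3 - <<'E'
from h import *
held();inc((.4833,-.1152,.145))
E
```

```text
hole [323.6 258.1] [-0.001   0.0017  0.0035]
inc [-7.745 -1.287 -0.246] yaw units 0.02 from [0.5342 0.1949 0.142 ]
```

servo_tool(increments=[[[-0.5,-0.1,-0.02],0],[[-0.95,-0.16,-0.03],0],[[-0.95,-0.16,-0.03],0],[[-0.95,-0.16,-0.03],0],[[-0.95,-0.16,-0.03],0],[[-0.95,-0.16,-0.03],0],[[-0.95,-0.16,-0.03],0],[[-0.95,-0.16,-0.03],0],[[-0.6,-0.07,-0.02],0],[[0,0,0],0],[[0,0,0],0],[[0,0,0],0]])

```text
t: 47.55
tcp_pos: [0.483, -0.1144, 0.1445]
tool_rot: [-3.139, -0.023, 1.573]
force: [-0.2, 0.1, -0.3]
grip_width: 0.293
gripper_force: 59.0
```

```bash
python3 - <<'E'
from h import *
held();inc((.4835,-.1163,.0675))
E
```

```text
hole [323.6 258.3] [-0.001   0.0016  0.0035]
inc [-0.094  0.013  1.928] yaw units 0.04 from [ 0.4831 -0.1143  0.1447]
```

servo_tool(increments=[[[-0.05,0.013,0.4],0],[[-0.01,0,0.4],0],[[-0.005,0,0.2],0],[[-0.005,0,0.2],0],[[-0.005,0,0.2],0],[[-0.005,0,0.2],0],[[-0.005,0,0.2],0],[[0,0,0.12],0],[[0,0,0],0],[[0,0,0],0]])

```text
t: 48.6
tcp_pos: [0.4838, -0.1171, 0.0685]
tool_rot: [-3.141, -0.022, 1.573]
force: [-0.0, -0.2, -0.5]
grip_width: 0.291
gripper_force: 59.0
```

servo_tool(increments=[[[0,0,0.05],0],[[0,0,0.05],0],[[0,0,0.03],0],[[0,0,0],0],[[0,0,0],0]])

```text
t: 49.1
tcp_pos: [0.4837, -0.117, 0.0632]
tool_rot: [-3.14, -0.022, 1.573]
force: [-0.1, 0.1, -0.5]
grip_width: 0.294
gripper_force: 59.0
```

servo_tool(increments=[[[0,0,0.02],0],[[0,0,0.02],0],[[0,0,0],0],[[0,0,0],0]])

```text
t: 49.5
tcp_pos: [0.4839, -0.117, 0.0628]
tool_rot: [-3.141, -0.022, 1.573]
force: [-3.8, 1.9, 11.1]
grip_width: 0.293
gripper_force: 60.7
```

servo_tool(increments=[[[0,0,0],0],[[0,0,0],0],[[0,0,0],0],[[0.006,0,-0.3],0],[[0.01,0,-0.7],0],[[0.02,0,-0.7],0],[[0.01,0,-0.2],0],[[0,0,0],0],[[0,0,0],0]], fingers=0.1)

```text
t: 50.4
tcp_pos: [0.4836, -0.1167, 0.1369]
tool_rot: [-3.14, -0.022, 1.573]
force: [-0.3, 0.1, -0.4]
grip_width: 0.549
gripper_force: 0.0
```

```bash
python3 - <<'E'
from h import *
g=grab('wrist','w15');keep(g,'w15');inc((.4456,.1419,.087))
E
```

```text
inc [ 6.432 -0.926  1.387] yaw units 0.02 from [ 0.4833 -0.1165  0.1364]
```

servo_tool(increments=[[[0.5,-0.1,0],0],[[0.95,-0.14,0],0],[[0.95,-0.14,0],0],[[0.95,-0.14,0],0],[[0.95,-0.14,0],0],[[0.95,-0.14,0.1],0],[[0.8,-0.1,0.3],0],[[0.38,-0.03,0.5],0],[[0,0,0.49],0],[[0,0,0],0],[[0,0,0],0],[[0,0,0],0]])

```text
t: 51.65
tcp_pos: [0.4465, 0.1412, 0.0885]
tool_rot: [-3.141, -0.022, 1.572]
force: [-0.1, 1.2, -0.4]
grip_width: 0.549
gripper_force: 0.0
```

```bash
python3 -c "
from h import *
target((.4456,.1419),.0045,.003)"
```

```text
obj [0.4459 0.1418 0.0045] pix [324.1 209.1]
inc [-0.032 -0.019  2.141] yaw units 0.01 from [0.4467 0.1411 0.0887]
```

servo_tool(increments=[[[-0.045,-0.019,0.7],0],[[0,0,0.7],0],[[0,0,0.5],0],[[0,0,0.24],0],[[0,0,0],0],[[0,0,0],0]])

```text
t: 52.3
tcp_pos: [0.446, 0.1415, 0.0033]
tool_rot: [3.141, -0.022, 1.572]
force: [-0.1, -1.3, 0.3]
grip_width: 0.552
gripper_force: 0.0
```

servo_tool(increments=[[[0,0,0],0],[[0,0,0],0],[[0,0,0],0],[[0,0,0],0],[[0,0,0],0]], fingers=-1)

```text
t: 52.8
tcp_pos: [0.4464, 0.1416, 0.0041]
tool_rot: [3.14, -0.022, 1.573]
force: [-3.4, 0.4, 9.8]
grip_width: 0.288
gripper_force: 58.4
```

servo_tool(increments=[[[0.01,0,-0.3],0],[[0.02,0,-0.7],0],[[0.02,0,-0.9],0],[[0.02,0,-0.9],0],[[0.01,0,-0.7],0],[[0,0,0],0],[[0,0,0],0]])

```text
t: 53.5
tcp_pos: [0.446, 0.1417, 0.1434]
tool_rot: [3.141, -0.022, 1.573]
force: [0.1, -0.5, -2.1]
grip_width: 0.289
gripper_force: 59.0
```

```bash
python3 - <<'E'
from h import *
held();inc((.4835,-.1150,.145))
E
```

```text
hole [323.6 257.3] [-0.001   0.0022  0.0035]
inc [-6.417  0.943 -0.214] yaw units 0.02 from [0.4453 0.1417 0.1422]
```

servo_tool(increments=[[[-0.5,0.1,-0.02],0],[[-0.95,0.14,-0.03],0],[[-0.95,0.14,-0.03],0],[[-0.95,0.14,-0.03],0],[[-0.95,0.14,-0.03],0],[[-0.95,0.14,-0.03],0],[[-0.8,0.12,-0.03],0],[[-0.36,0.02,-0.02],0],[[0,0,0],0],[[0,0,0],0],[[0,0,0],0]])

```text
t: 54.65
tcp_pos: [0.4832, -0.1134, 0.1449]
tool_rot: [-3.14, -0.023, 1.574]
force: [-0.2, -0.2, -0.3]
grip_width: 0.285
gripper_force: 59.0
```

```bash
python3 - <<'E'
from h import *
held();inc((.4836,-.1168,.0725))
E
```

```text
hole [323.6 257.8] [-0.001   0.0019  0.0035]
inc [-0.125  0.01   1.811] yaw units 0.04 from [ 0.4833 -0.1135  0.145 ]
```

servo_tool(increments=[[[-0.08,0.01,0.4],0],[[-0.01,0,0.4],0],[[-0.005,0,0.2],0],[[-0.005,0,0.2],0],[[-0.005,0,0.2],0],[[-0.005,0,0.2],0],[[-0.005,0,0.2],0],[[0,0,0],0],[[0,0,0],0]])

```text
t: 55.6
tcp_pos: [0.4837, -0.1177, 0.0731]
tool_rot: [-3.14, -0.022, 1.573]
force: [0.5, -0.4, 0.6]
grip_width: 0.293
gripper_force: 59.0
```

servo_tool(increments=[[[0,0,0.05],0],[[0,0,0.05],0],[[0,0,0.03],0],[[0,0,0],0],[[0,0,0],0]])

```text
t: 56.1
tcp_pos: [0.4839, -0.1177, 0.0682]
tool_rot: [-3.141, -0.022, 1.573]
force: [0.0, 0.7, 1.3]
grip_width: 0.289
gripper_force: 59.4
```

Seated at the third-shim height. Release, then the fourth shim at (.4447,.2342).

servo_tool(increments=[[[0,0,0.02],0],[[0,0,0],0],[[0,0,0],0]])

```text
t: 56.4
tcp_pos: [0.484, -0.1178, 0.068]
tool_rot: [-3.141, -0.022, 1.573]
force: [-3.2, 1.3, 8.6]
grip_width: 0.289
gripper_force: 60.6
```

servo_tool(increments=[[[0,0,0],0],[[0,0,0],0],[[0,0,0],0],[[0.006,0,-0.3],0],[[0.01,0,-0.7],0],[[0.02,0,-0.7],0],[[0.01,0,-0.2],0],[[0,0,0],0],[[0,0,0],0]], fingers=0.1)

```text
t: 57.3
tcp_pos: [0.4836, -0.1173, 0.1425]
tool_rot: [-3.14, -0.023, 1.573]
force: [-0.3, -1.1, -0.2]
grip_width: 0.549
gripper_force: 0.0
```

```bash
python3 - <<'E'
from h import *
g=grab('wrist','w16');keep(g,'w16');inc((.4451,.234,.087))
E
```

```text
inc [ 8.747 -0.935  1.58 ] yaw units 0.02 from [ 0.4833 -0.1172  0.142 ]
```

servo_tool(increments=[[[0.5,-0.05,0],0],[[0.95,-0.11,0],0],[[0.95,-0.11,0],0],[[0.95,-0.11,0],0],[[0.95,-0.11,0],0],[[0.95,-0.11,0],0],[[0.95,-0.11,0],0],[[0.95,-0.11,0.1],0],[[0.95,-0.1,0.3],0],[[0.65,0,0.58],0],[[0,0,0.6],0],[[0,0,0],0]])

```text
t: 58.55
tcp_pos: [0.443, 0.2339, 0.0833]
tool_rot: [-3.133, -0.021, 1.574]
force: [-0.7, -0.2, -0.4]
grip_width: 0.548
gripper_force: 0.0
```

servo_tool(increments=[[[0,0,0],0],[[0,0,0],0],[[0,0,0],0]])

```text
t: 58.85
tcp_pos: [0.4472, 0.2334, 0.089]
tool_rot: [3.141, -0.023, 1.572]
force: [0.3, -0.2, 0.3]
grip_width: 0.552
gripper_force: 0.0
```

```bash
python3 -c "
from h import *
target((.4451,.234),.0045,.003)"
```

```text
obj [0.4447 0.2339 0.0045] pix [321.9 209.1]
inc [-0.039 -0.061  2.148] yaw units 0.01 from [0.4472 0.2335 0.0889]
```

servo_tool(increments=[[[-0.05,-0.06,0.7],0],[[0,0,0.7],0],[[0,0,0.5],0],[[0,0,0.25],0],[[0,0,0],0],[[0,0,0],0]])

```text
t: 59.5
tcp_pos: [0.4445, 0.2337, 0.0029]
tool_rot: [-3.142, -0.022, 1.573]
force: [0.2, -0.6, 0.7]
grip_width: 0.547
gripper_force: 0.0
```

servo_tool(increments=[[[0,0,0],0],[[0,0,0],0],[[0,0,0],0],[[0,0,0],0],[[0,0,0],0]], fingers=-1)

```text
t: 60.0
tcp_pos: [0.4448, 0.2339, 0.0036]
tool_rot: [3.141, -0.022, 1.573]
force: [-2.2, -1.4, 8.8]
grip_width: 0.293
gripper_force: 58.4
```

servo_tool(increments=[[[0.01,0,-0.3],0],[[0.02,0,-0.7],0],[[0.02,0,-0.9],0],[[0.02,0,-0.9],0],[[0.01,0,-0.7],0],[[0,0,0],0],[[0,0,0],0]])

```text
t: 60.7
tcp_pos: [0.4446, 0.234, 0.143]
tool_rot: [3.141, -0.023, 1.573]
force: [-0.3, -0.7, -0.3]
grip_width: 0.293
gripper_force: 59.0
```

```bash
python3 - <<'E'
from h import *
held();inc((.4835,-.1150,.145))
E
```

```text
hole [323.6 258.1] [-0.0009  0.0017  0.0035]
inc [-8.718  0.973 -0.276] yaw units 0.02 from [0.4439 0.2338 0.1418]
```

servo_tool(increments=[[[-0.5,0.05,-0.02],0],[[-0.95,0.11,-0.03],0],[[-0.95,0.11,-0.03],0],[[-0.95,0.11,-0.03],0],[[-0.95,0.11,-0.03],0],[[-0.95,0.11,-0.03],0],[[-0.95,0.11,-0.03],0],[[-0.95,0.11,-0.03],0],[[-0.95,0.11,-0.03],0],[[-0.62,0.02,-0.02],0],[[0,0,0],0],[[0,0,0],0]])

```text
t: 61.95
tcp_pos: [0.4819, -0.1149, 0.144]
tool_rot: [-3.138, -0.024, 1.571]
force: [-0.2, -0.6, -1.1]
grip_width: 0.293
gripper_force: 59.0
```

servo_tool(increments=[[[0,0,0],0],[[0,0,0],0]])

```text
t: 62.15
tcp_pos: [0.4825, -0.114, 0.1449]
tool_rot: [-3.14, -0.023, 1.574]
force: [0.6, 0.8, -0.4]
grip_width: 0.293
gripper_force: 59.0
```

```bash
python3 - <<'E'
from h import *
held();inc((.4836,-.1163,.0775))
E
```

```text
hole [323.6 258.1] [-0.0009  0.0017  0.0035]
inc [-0.093  0.028  1.687] yaw units 0.04 from [ 0.4826 -0.1141  0.1451]
```

servo_tool(increments=[[[-0.05,0.028,0.4],0],[[-0.01,0,0.4],0],[[-0.005,0,0.2],0],[[-0.005,0,0.2],0],[[-0.005,0,0.2],0],[[-0.005,0,0.2],0],[[0,0,0.08],0],[[0,0,0],0],[[0,0,0],0]])

```text
t: 63.1
tcp_pos: [0.4839, -0.1169, 0.0783]
tool_rot: [-3.141, -0.022, 1.573]
force: [-0.5, 0.4, -0.5]
grip_width: 0.295
gripper_force: 59.0
```

servo_tool(increments=[[[0,0,0.05],0],[[0,0,0.05],0],[[0,0,0.03],0],[[0,0,0],0],[[0,0,0],0]])

```text
t: 63.6
tcp_pos: [0.4837, -0.1167, 0.0728]
tool_rot: [-3.14, -0.022, 1.573]
force: [-0.5, -0.3, 0.9]
grip_width: 0.292
gripper_force: 59.0
```

servo_tool(increments=[[[0,0,0.02],0],[[0,0,0],0],[[0,0,0],0]])

```text
t: 63.9
tcp_pos: [0.4838, -0.1167, 0.0726]
tool_rot: [-3.141, -0.022, 1.573]
force: [-2.0, 0.8, 6.3]
grip_width: 0.293
gripper_force: 60.0
```

servo_tool(increments=[[[0,0,0],0],[[0,0,0],0],[[0,0,0],0],[[0.006,0,-0.3],0],[[0.01,0,-0.7],0],[[0,0,-0.9],0],[[-0.5,0.1,-0.9],0],[[-0.9,0.1,-0.9],0],[[-0.9,0.1,-0.1],0],[[0,0,0],0],[[0,0,0],0],[[0,0,0],0]], fingers=0.4)

```text
t: 65.1
tcp_pos: [0.4957, -0.2099, 0.2211]
tool_rot: [-3.14, -0.023, 1.573]
force: [-0.6, 0.1, -0.2]
grip_width: 0.701
gripper_force: 0.0
```

```bash
python3 - <<'E'
from h import *
g=grab('wrist','w17');keep(g,'w17');S=grab('scene');D=grab('side');keep(S,'S2');keep(D,'D2')
x,y=160,40
a=cv2.resize(g['color'][y:y+280,x:x+330,::-1],(800,int(280*800/330)))
cv2.imwrite('pics/w17c.png',a[:600]); print(arm.observe()['tcp_pos'],a.shape,800/330)
E
```

```text
[ 0.49587829 -0.20962993  0.22105781] (678, 800, 3) 2.4242424242424243
```

View pics/w17c.png

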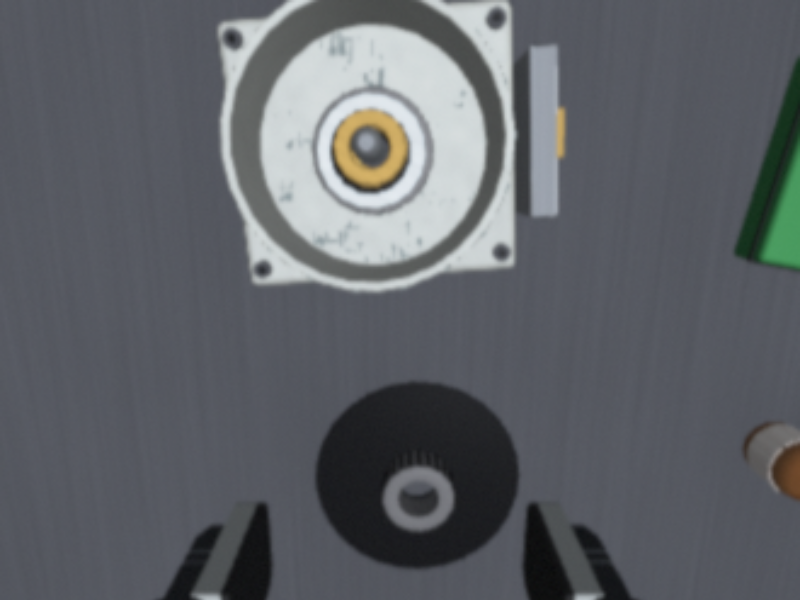

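Stack complete: brass on d, b and a around the spindle. Cover flat on the bench, hub at about (333,245). Going to fetch it.

```bash
python3 - <<'E'
from h import *
g=load('w17');p=atz(g,332.8,245.6,.033);print(p);inc((p[0],p[1],.09))
q=atz(g,160+418/2.424,40+475/2.4214,.009);print('flange',q)
E
```

```text
[ 0.50670554 -0.29746598  0.033     ]
inc [-2.27   0.269  3.226] yaw units 0.03 from [ 0.4959 -0.2096  0.2211]
flange [ 0.50688715 -0.29486881  0.009     ]
```

servo_tool(increments=[[[-0.6,0.07,0.2],0],[[-0.8,0.1,0.5],0],[[-0.7,0.1,0.6],0],[[-0.18,0.01,0.8],0],[[0,0,0.8],0],[[0,0,0.32],0],[[0,0,0],0],[[0,0,0],0],[[0,0,0],0]])

```text
t: 66.15
tcp_pos: [0.5082, -0.2994, 0.0926]
tool_rot: [3.141, -0.02, 1.573]
force: [-1.0, -0.1, 0.5]
grip_width: 0.698
gripper_force: 0.0
```

```bash
python3 - <<'E'
from h import *
g=grab('wrist','w18');keep(g,'w18');inc((.507,-.298,.0155))
im=g['color'].astype(int); r=cv2.cvtColor(g['color'],cv2.COLOR_RGB2GRAY)
m=((r>75)).astype(np.uint8);u,v=np.round(proj(g,np.array([.507,-.298,.033]))).astype(int);print('pred',u,v)
w=np.zeros_like(m);w[v-45:v+45,u-45:u+45]=1
c,h=cv2.findContours(m*w,cv2.RETR_CCOMP,cv2.CHAIN_APPROX_NONE)
for k,hh in zip(c,h[0]):
    if len(k)>40: e=cv2.fitEllipse(k);print(np.round(e[0],1),np.round(e[1],1),hh[3],np.round(atz(g,*e[0],.033),4))
E
```

```text
inc [-0.002 -0.03   1.924] yaw units 0.03 from [ 0.5081 -0.2995  0.0924]
pred 323 218
[361.7 258.7] [ 8.1 19.4] -1 [ 0.539  -0.3341  0.033 ]
[283.5 258.7] [ 8.3 18.8] -1 [ 0.4739 -0.3341  0.033 ]
[322.3 217.1] [46.  48.6] -1 [ 0.5063 -0.297   0.033 ]
[322.6 220.3] [20.  28.5] 2 [ 0.5064 -0.2997  0.033 ]
```

servo_tool(increments=[[[-0.005,-0.035,0.6],0],[[0,0,0.6],0],[[0,0,0.5],0],[[0,0,0.22],0],[[0,0,0],0],[[0,0,0],0]])

```text
t: 66.8
tcp_pos: [0.5063, -0.298, 0.015]
tool_rot: [-3.142, -0.021, 1.573]
force: [0.3, 0.6, 0.1]
grip_width: 0.699
gripper_force: 0.0
```

servo_tool(increments=[[[0,0,0],0],[[0,0,0],0],[[0,0,0],0],[[0,0,0],0],[[0,0,0],0]], fingers=-1)

```text
t: 67.3
tcp_pos: [0.5066, -0.2983, 0.0155]
tool_rot: [3.141, -0.02, 1.573]
force: [-1.3, 0.7, 6.8]
grip_width: 0.441
gripper_force: 60.2
```

servo_tool(increments=[[[0.01,0,-0.3],0],[[0.01,0,-0.6],0],[[0.02,0,-0.9],0],[[0.02,0,-0.9],0],[[0.02,0,-0.9],0],[[0,0,-0.4],0],[[0,0,0],0],[[0,0,0],0],[[0,0,0],0]])

```text
t: 68.2
tcp_pos: [0.5051, -0.297, 0.1712]
tool_rot: [-3.138, -0.025, 1.573]
force: [-0.5, 1.0, -1.9]
grip_width: 0.44
gripper_force: 60.6
```

```bash
python3 - <<'E'
from h import *
inc((.4833,-.1163,.175))
E
```

```text
inc [ 4.519 -0.536  0.018] yaw units 0.02 from [ 0.5051 -0.297   0.1712]
```

servo_tool(increments=[[[0.4,-0.05,0],0],[[0.8,-0.1,0],0],[[0.8,-0.1,0],0],[[0.8,-0.1,0],0],[[0.8,-0.1,0],0],[[0.6,-0.08,0],0],[[0.3,-0.01,0.02],0],[[0,0,0],0],[[0,0,0],0],[[0,0,0],0]])

```text
t: 69.2
tcp_pos: [0.4839, -0.1187, 0.1763]
tool_rot: [-3.14, -0.022, 1.572]
force: [-0.6, -0.3, -1.8]
grip_width: 0.438
gripper_force: 60.6
```

```bash
python3 - <<'E'
from h import *
grab('wrist','w19');inc((.4833,-.1163,.11))
E
```

```text
inc [ 0.023 -0.013  1.662] yaw units 0.01 from [ 0.4839 -0.1187  0.1765]
```

servo_tool(increments=[[[0.04,-0.013,0.4],0],[[-0.005,0,0.5],0],[[-0.005,0,0.4],0],[[-0.005,0,0.3],0],[[0,0,0.1],0],[[0,0,0],0],[[0,0,0],0],[[0,0,0],0]])

```text
t: 70.05
tcp_pos: [0.4838, -0.1156, 0.1097]
tool_rot: [-3.142, -0.021, 1.573]
force: [0.0, 0.2, -2.1]
grip_width: 0.441
gripper_force: 60.6
```

servo_tool(increments=[[[0,0,0.1],0],[[0,0,0.1],0],[[0,0,0.1],0],[[0,0,0],0],[[0,0,0],0]])

```text
t: 70.55
tcp_pos: [0.4832, -0.115, 0.0967]
tool_rot: [-3.14, -0.022, 1.573]
force: [-0.3, -0.3, -2.1]
grip_width: 0.444
gripper_force: 60.6
```

servo_tool(increments=[[[-0.03,0,0.05],0],[[0,0,0.05],0],[[0,0,0.05],0],[[0,0,0.04],0],[[0,0,0],0],[[0,0,0],0]])

```text
t: 71.15
tcp_pos: [0.4833, -0.116, 0.0892]
tool_rot: [-3.14, -0.022, 1.573]
force: [-0.5, -0.3, -1.5]
grip_width: 0.436
gripper_force: 60.6
```

servo_tool(increments=[[[0,0,0.02],0],[[0,0,0.01],0],[[0,0,0],0],[[0,0,0],0]])

```text
t: 71.55
tcp_pos: [0.4834, -0.1161, 0.0885]
tool_rot: [-3.141, -0.022, 1.573]
force: [-3.6, 1.3, 5.4]
grip_width: 0.442
gripper_force: 61.2
```

servo_tool(increments=[[[0,0,0],0],[[0,0,0],0],[[0,0,0],0],[[0.006,0,-0.3],0],[[0.01,0,-0.7],0],[[0.02,0,-0.9],0],[[0.02,0,-0.9],0],[[0.02,0,-0.5],0],[[0,0,0],0],[[0,0,0],0]], fingers=0.4)

```text
t: 72.55
tcp_pos: [0.4837, -0.1161, 0.2206]
tool_rot: [-3.141, -0.022, 1.573]
force: [0.5, 0.2, -0.2]
grip_width: 0.698
gripper_force: 0.0
```

```bash
python3 - <<'E'
from h import *
g=grab('wrist');D=grab('side');S=grab('scene')
c=lambda f,x,y,w,s:cv2.resize(f['color'][y:y+w,x:x+w,::-1],(s,s),interpolation=cv2.INTER_CUBIC)
cv2.imwrite('pics/fin.png',np.hstack([c(g,220,110,200,400),c(D,300,160,100,400)]))
D0=cv2.imread('pics/side0.png')[:,:,::-1];S0=cv2.imread('pics/scene0.png')[:,:,::-1]
for n,p in dict(hub=(.4825,-.1165,.106)).items(): print(proj(D,np.array(p)),proj(S,np.array(p)))
# hub top height from side+scene: light-grey hub centroid
for f,b in((D,(335,175,370,215)),(S,(295,168,322,195))):
    print(np.abs(f['color'].astype(int)-(D0 if f is D else S0))[b[1]:b[3],b[0]:b[2]].mean())
E
```

```text
[351.6846223  189.91785226] [306.52444356 178.3132613 ]
4.430476190476191
1.4032921810699588
```

View pics/fin.png

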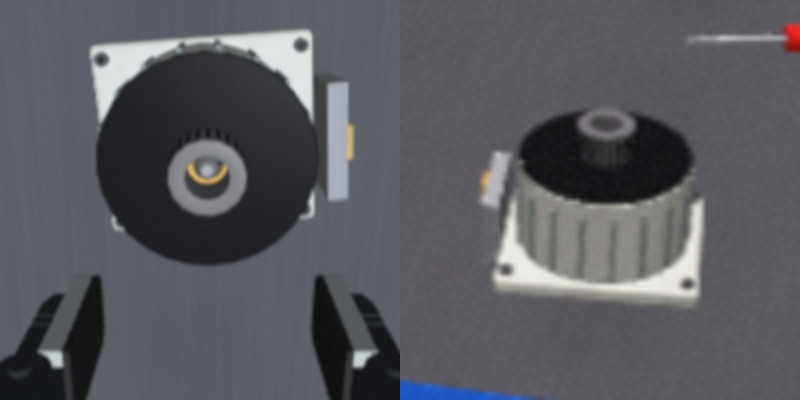

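Cover seated flush and level, with brass visible through the hub and contact at the expected height. Handing in.

```bash
python3 -c "
from h import *
print(order.finish_job())"
```

```text
the job is handed in; nothing more can be done
None
```

I rebuilt the focus drive and handed it in at about 73 s: spacers a, b and d (c was not laid out) are on the spindle, with four shims on top and the cover back on, home and level. The fifth shim stays on the mat; I didn't re-check it or the bystanders at the end.

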